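# Weigh the orange sample pot on the hook scale

### The job

Hang the sample pot with the orange lid and tab on the sprung hook of the bench scale: lower it until the hook carries all of its weight before you let go, so that the hook neither drops nor springs back, and leave it hanging untouched and still for a good second so the scale can be read. Then lift it off slowly, letting the hook rise with it without a jump, and stand it upright in the steel tray. Do not press the hook down to its stop or overload it, do not drop the pot, and leave the other things where they are.

Things in the scene. Friction and masses are not known exactly. Their poses are not given: they have to be found in the camera images.
- pot: pot to weigh: steel, 72 mm across, ORANGE lid (75 mm across, top at z = 45 mm), rigid wire bail (6 mm wire) in its y-z plane, 86 mm wide over all, orange upright tab on the bail's peak. Mass unknown, 0.17 to 0.61 kg. Origin: centre of the underside, z up. The hook goes through the opening between lid and bail, along the pot's x. Turned half round it is the same.
- pot_bail (a point): on the pot: underside of the bail's peak, 107 mm above the pot's underside; it rests in the hook's saddle when hung. From the peak the bail slopes down to shoulders at y = +-40 mm, z = 85 mm
- pot_grip (a point): on the pot: centre of the tab's upper part, 138 mm above the pot's underside. The tab is 22 mm (x) by 16 mm (y), from z = 112 to 156 mm; grip it here across y (16 mm), so that the fingers stay above the bail and hook
- stand: the hook scale's fixed base and white column with blue cap. Origin: on the table straight below the hook's saddle, z up; x runs from saddle to column, so the hook points along -x and is open at its -x end. Base plate 230 x 100 x 12 mm (x from -50 to 180 mm); column 36 x 50 mm, near face at x = 107 mm, top at 295 mm
- saddle (a point): top of the yellow hook's saddle (moves with it), 245 mm above the table unloaded. 8 mm rod in the stand's x-z plane: level trough x = -10 to 10 mm, tip 18 mm above the saddle at x = -26 to -30 mm, rod 14 mm above it from x = 26 mm on. Enter the bail level from -x, pot's x along the stand's x, bail peak above the tip, then lower
- hook (a joint): sinking of the hook, m: 0 unloaded (upper stop) to 0.115 (lower stop; from 0.110 it counts as pressed home). Spring: moves from 0.2 N on, then 16.7 mm per newton (60 N/m), damping 2 N s/m; the pot's weight sinks it 24 to 97 mm. While held it follows the hand and tells nothing of the weight. Moving faster than 0.08 m/s is a jolt; load above 14 N is overload
- tray: steel tray for weighed pots, 260 (x) x 190 (y) x 30 mm high, walls and floor 4 mm, open on top, fixed to the table. Origin: centre of the underside.
- tray_in (a point): centre of the tray's inner floor, axes as the tray; the pot stands flat anywhere on this floor
- pot2: the other pot, same shape, WHITE lid and tab; stays where it is. Origin: centre of the underside
- bottle: white bottle, 74 mm across, 190 mm high, bystander; origin: centre of the underside
- spray: blue and silver spray can, 52 mm across, 180 mm high, bystander; origin: centre of the underside
- jar: white jar, 72 mm across, 70 mm high, bystander; origin: centre of the underside
- vial_red: amber vial, 28 mm across, 55 mm high, bystander; origin: centre of the underside
- vial_clear: clear vial, 28 mm across, 55 mm high, bystander; origin: centre of the underside
Things that resemble listed ones, but are neither listed nor needed, are in the scene too. What is shaped like the pot but yellow is not meant.

How it is judged (in metres and radians):
On the way, in this order (a step that is already met when the one before it is completed fails the run):
1. the orange pot hangs from the hook's saddle, let go of, upright and still, for one second (contact force between the fingers and pot below 0.05 N and contact force between pot and stand above 1 N and value of joint hook above 0.015 m and distance between pot_bail and saddle below 0.014 m and angle between pot's own z axis and vertical below 0.2 rad and velocity of joint hook between -0.01 and 0.01 m/s and linear speed of pot below 0.02 m/s), for 1 s.
2. the pot is lifted clear of the hook, which is back at its upper stop (contact force between pot and stand below 0.05 N and value of joint hook below 0.003 m and distance between pot_bail and saddle above 0.03 m), for 0.2 s.
At the end, for the whole second after the job is handed in: the orange pot stands upright (within 0.08 rad), at rest and released, on the tray's floor (within 6 mm of it in height, with its centre within 92 mm of the floor centre along the tray's x and 57 mm along y), and the hook is unloaded at its upper stop (within 3 mm) (x of pot in the frame of tray_in between -0.092 and 0.092 m and y of pot in the frame of tray_in between -0.057 and 0.057 m and z of pot in the frame of tray_in below 0.006 m and angle between pot's own z axis and vertical below 0.08 rad and linear speed of pot below 0.02 m/s and contact force between the fingers and pot below 0.05 N and value of joint hook below 0.003 m); the robot touches nothing.
It fails at once if the hook jumps: moves up or down faster than 0.08 m/s (velocity of joint hook above 0.08 m/s or velocity of joint hook below -0.08 m/s).
It fails at once if the scale is overloaded: more than 14 N between pot and scale (contact force between pot and stand above 14 N).
It fails at once if the hook is pressed to its lower stop (110 mm or more) (value of joint hook above 0.11 m).
It fails at once if the orange pot is dropped: it moves faster than 0.4 m/s while not held (contact force between the fingers and pot below 0.05 N and linear speed of pot above 0.4 m/s).
It fails at once if another loose thing (white pot, bottle, spray can, jar or vial) is pushed more than 30 mm from its place or tipped (distance of any of pot2, bottle, spray, jar, vial_red, vial_clear from where it was at the start of the episode above 0.03 m or angle between any of pot2, bottle, spray, jar, vial_red, vial_clear's own z axis and vertical above 0.3 rad).
It also fails if it takes over 70 s, if anything falls off the work surface, if the arm or the gripper's body presses on something with over 40 N, if the wrist force passes 120 N, or if a joint passes its speed limit or range.

### The arm

A 6-joint arm with a two-finger parallel gripper is mounted at the origin on the work surface. World frame = base frame: x ahead of the robot, y to its left, z up, the work surface at z = 0. Lengths are in mm, angles in rad, forces in N, time in s.
With the tool pointing down it reaches from about 350 to 975 mm from the base axis. Payload 7.1 kg.
Tool frame: the origin (TCP) lies midway between the tips of the shut fingers; the grasp point (between the pads) lies 19 mm behind it (ctrl.hold_point_z is the distance from the TCP to the grasp point, in mm); z points along the fingers, y is the direction in which the jaws open and shut (so a half turn about z gives the same grasp; the last joint's range is limited). The gripper opens to 88 mm and grips with 3 to 60 N. Pads are 20 mm wide; open, the fingers measure 115 mm over their backs; the gripper's body (75 mm by 178 mm) begins 61 mm behind the grasp point.
Start: joints at [-1.327, 0.423, 1.63, -0, 1.089, -0.019], TCP at [162.385, -603.519, 188.575] pointing down, gripper open.
Joint ranges: [-3, 3], [-0.9, 2.11], [0.09, 2.58], [-1.31, 4.45], [0.11, 2.69], [-2.54, 2.54]. Speed limits (rad/s): [2.39, 2.39, 3.01, 3.14, 3.14, 3.14].

### API

Orientations are given as a rotation vector (axis times angle).
In Python, from workcell import ctrl, eyes gives the robot as it stands.
- The arm moves only by the tool move_arm, never from a script. Its argument "deltas" is a list of rows, each a list of 6 numbers: the shift along the tool's x, y, z in mm, then the turn, a rotation vector about the tool's x, y, z in rad. A call has 1 to 5 rows; each row shifts and turns the pose as measured when the row begins, along the tool's axes as they then stand; what a row does not reach is not made up. A row lasts 1/12 s, in which the tool goes at most 41.7 mm and 7.16 degrees, less where a joint would pass 70% of its speed; a pose out of reach is approached as far as the arm can. A call is refused whole if a number of a shift passes 41.7 or a number of a turn 0.125, either way. A call with a gripper value outside its range is refused whole. "hand" is the closure, from -1 (fully open) to 1 (shut), set as the call begins (left out, the last holds). The fingers move at their own pace and stop on an object; the grip force is fixed at half the most. Time passes only in rows, so rows that do not move let the fingers close. It gives the time, the measured TCP pose, the force and the opening at its end, in the units of the state.
- ctrl.get_obs(): the state, without advancing time (a new reading comes with each control period).
- eyes.get_image(name): name is "scene" or "top"; returns a dict with "frame" (420x560x3 uint8, red, green, blue), "range_z" (420x560 float32, mm along the optical axis (not along the pixel's ray), 0 where there is no reading), "fx", "fy", "cx", "cy" (pixels), "cam_to_world" (4x4, takes a point from camera to world coordinates). Camera axes: x right, y down, z forward; pixel columns grow to the right and rows downward; lengths in mm; the calibration is good to about 2 mm. A picture is of the moment at which its call begins.
- ctrl.close_job(): hands the job in, once; it reports no verdict.
The state is a dict: "t": time; "qpos": joint angles; "qvel": joint speeds; "joint_torque": joint torques, N m; "ee_pos": TCP position; "orientation": TCP orientation; "ft_force": force on the tool from outside, world axes, zero at the start; "moment": the same for the moment, N m; "width": finger opening in mm.
Only numpy, scipy, OpenCV 4.12 (cv2) and the standard library are available. Lean on these libraries where they do the work, as an engineer would, in place of code of your own. Each camera call takes 0.05 s, during which the arm holds its last target.

## Working session

There is one attempt and no reset: what is moved stays moved. The work goes in short steps, Python scripts to look and compute and a tool call to move; the robot and the scene stay as the last step left them, time stands still between calls to the robot, and variables do not carry over. Pictures are saved under pics/ and viewed, and the job is handed in when it is done.

Besides the shell and the picture viewer there is one more tool, called after ">>>" as name(argument=value, ...) on one line, values as JSON. move_arm: Moves the arm, as the interface text tells. Its arguments: {"type":"object","properties":{"deltas":{"type":"array"},"hand":{"type":"number"}},"required":["deltas"]}

```bash
mkdir -p pics; ls; cat > h.py <<'E'
import numpy as np, cv2
from workcell import ctrl, eyes
def grab(tag):
    out={}
    for n in ("scene","top"):
        d=eyes.get_image(n); out[n]=d
        cv2.imwrite(f"pics/{tag}_{n}.png",cv2.cvtColor(d["frame"],cv2.COLOR_RGB2BGR))
        np.savez(f"pics/{tag}_{n}.npz",**{k:d[k] for k in("frame","range_z","fx","fy","cx","cy","cam_to_world")})
    return out
def load(tag,n): return dict(np.load(f"pics/{tag}_{n}.npz"))
def pts(d):
    z=d["range_z"].astype(float);h,w=z.shape
    u,v=np.meshgrid(np.arange(w),np.arange(h))
    P=np.stack([(u-d["cx"])/d["fx"]*z,(v-d["cy"])/d["fy"]*z,z,np.ones_like(z)],-1)@d["cam_to_world"].T
    P=P[...,:3].copy();P[z<=0]=np.nan;return P
E
python3 - <<'E'
from h import *
o=grab("a")
for n in o: print(n,o[n]["fx"],o[n]["cx"],o[n]["cam_to_world"].round(3).tolist())
print(ctrl.get_obs(), ctrl.hold_point_z)
E
```

```text
pics
scene 529.9663829539642 278.94763204658767 [[0.275, 0.67, -0.689, 1419.506], [0.961, -0.2, 0.189, -255.399], [-0.011, -0.715, -0.699, 1058.945], [0.0, 0.0, 0.0, 1.0]]
top 445.34381312320596 278.4255238523672 [[-0.076, -0.976, 0.205, 261.125], [-0.997, 0.075, -0.012, -6.598], [-0.004, -0.206, -0.979, 1546.322], [0.0, 0.0, 0.0, 1.0]]
{'t': 0.1, 'qpos': array([-1.32700829e+00,  4.23747815e-01,  1.63056602e+00,  6.63251945e-06,
        1.08861668e+00, -1.89881251e-02]), 'qvel': array([ 0.00016221, -0.00245271,  0.00052127,  0.00037656, -0.00181449,
        0.00260894]), 'joint_torque': array([ 4.90771126e-04, -5.45615709e+01, -2.74324626e+01,  6.45667990e-02,
        1.89118646e-02, -3.60047181e-05]), 'ee_pos': array([ 162.25821161, -603.02461193,  187.9085194 ]), 'orientation': array([-3.11319726e+00, -4.11402223e-01,  2.26447861e-04]), 'ft_force': array([-1.22515771, -0.70214909, -0.11006348]), 'moment': array([-0.03644857, -0.02211205,  0.02921461]), 'width': 87.73109451048906} 18.700000000000003
```

View pics/a_scene.png

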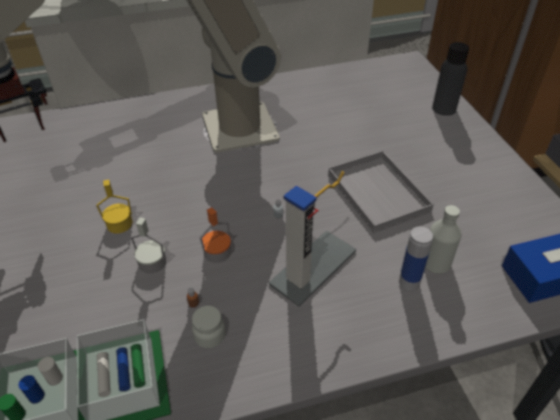

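View pics/a_top.png

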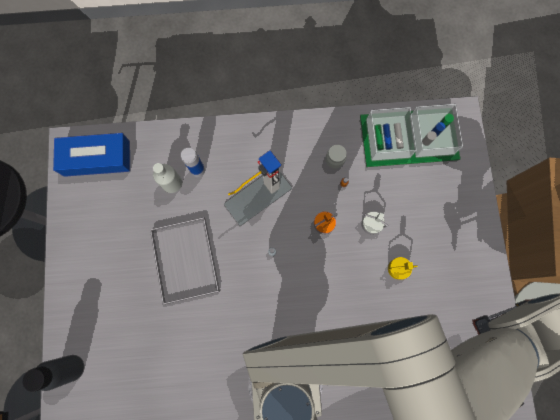

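The scene view shows three pot shapes: orange at (217,240), white at (149,255) and yellow at (117,216). In the top view they are at (325,222), (374,222) and (401,268). The orange lid and tab match the description. The hook scale is at scene (310,240) and the tray at scene (380,190). I'll confirm with an enlarged crop and measure.

```bash
python3 - <<'E'
from h import *
s=load("a","scene");t=load("a","top")
a=cv2.resize(s["frame"][160:310,100:400],(800,400),interpolation=cv2.INTER_CUBIC)
b=cv2.resize(t["frame"][140:300,220:420],(500,400),interpolation=cv2.INTER_CUBIC)
cv2.imwrite("pics/crop_s.png",a[...,::-1]);cv2.imwrite("pics/crop_t.png",b[...,::-1])
for n,d in(("scene",s),("top",t)):
    P=pts(d);H=cv2.cvtColor(d["frame"],cv2.COLOR_RGB2HSV)
    for c,lo,hi in(("orange",(3,150,90),(14,255,255)),("yellow",(15,140,90),(30,255,255)),("blue",(108,130,50),(125,255,255))):
        m=cv2.inRange(H,lo,hi)
        k,L,st,ce=cv2.connectedComponentsWithStats(m)
        for i in range(1,k):
            if st[i,4]>12:
                q=P[L==i];q=q[~np.isnan(q[:,0])]
                if len(q): print(n,c,st[i].tolist(),"med",np.median(q,0).round(),"min",q.min(0).round(),"max",q.max(0).round())
E
```

```text
scene orange [208, 209, 8, 16, 85] med [ 523. -178.  149.] min [ 509. -185.  120.] max [ 531. -168.  158.]
scene orange [203, 231, 27, 23, 471] med [ 519. -177.   44.] min [ 480. -208.   37.] max [ 554. -141.   51.]
scene yellow [316, 172, 27, 24, 61] med [604.  95. 254.] min [585.  42. 240.] max [639. 123. 261.]
scene yellow [104, 180, 8, 17, 80] med [ 348. -414.  145.] min [ 330. -420.  117.] max [ 353. -408.  158.]
scene yellow [102, 204, 29, 29, 566] med [ 352. -417.   43.] min [ 304. -451.    5.] max [ 383. -377.   62.]
scene blue [285, 187, 30, 22, 394] med [670.  -6. 294.] min [637. -33. 287.] max [702.  23. 298.]
scene blue [503, 234, 57, 68, 2600] med [830. 520.  77.] min [762. 495.   3.] max [884. 638.  85.]
scene blue [403, 254, 23, 28, 418] med [768. 241.  87.] min [747. 228.  42.] max [777. 266. 127.]
scene blue [118, 348, 11, 42, 365] med [ 811. -428.   51.] min [ 763. -437.   36.] max [ 852. -419.   58.]
scene blue [19, 376, 23, 27, 335] med [ 821. -602.   86.] min [ 796. -618.   31.] max [ 829. -589.   95.]
top orange [341, 180, 7, 7, 19] med [ 647. -260.   34.] min [
[... 466 characters left out ...]
ow [323, 220, 12, 12, 64] med [ 495. -193.   46.] min [ 481. -211.   37.] max [ 518. -171.   52.]
top yellow [388, 257, 29, 23, 441] med [ 337. -411.   46.] min [ 304. -455.    0.] max [ 377. -375.  164.]
top blue [433, 123, 12, 12, 80] med [ 807. -602.   89.] min [ 795. -620.   57.] max [ 825. -589.   99.]
top blue [384, 124, 8, 25, 130] med [ 801. -429.   53.] min [ 759. -440.   40.] max [ 847. -420.   61.]
top blue [53, 133, 76, 43, 2522] med [799. 606.  79.] min [757. 495.   0.] max [880. 738.  92.]
top blue [259, 151, 22, 22, 283] med [662.  -7. 295.] min [632. -37. 254.] max [696.  24. 303.]
top blue [188, 160, 15, 14, 112] med [723. 242.  88.] min [717. 227.  44.] max [744. 271. 130.]
```

View pics/crop_s.png

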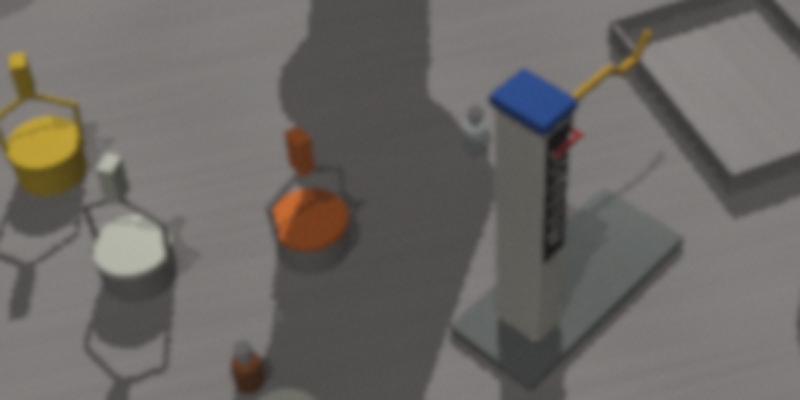

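View pics/crop_t.png

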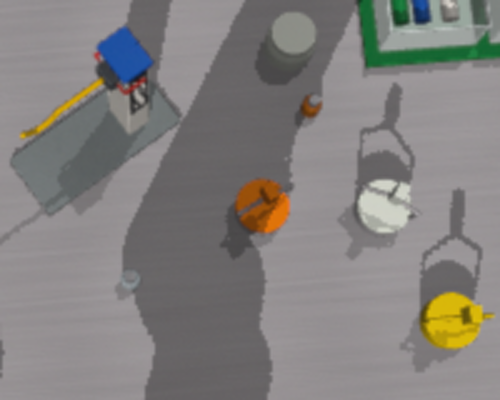

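The crops confirm it: the orange lid and tab belong to the pot at scene crop (310,220), between the white pot and the scale. Next I'll measure the pot, the stand and the tray.

```bash
python3 - <<'E'
from h import *
def ray(d,u,v,z):
    M=d["cam_to_world"];r=M[:3,:3]@np.array([(u-d["cx"])/d["fx"],(v-d["cy"])/d["fy"],1.]);o=M[:3,3]
    return (o+r*(z-o[2])/r[2])
for n in("scene","top"):
    d=load("a",n);P=pts(d);H=cv2.cvtColor(d["frame"],cv2.COLOR_RGB2HSV).astype(int)
    m=((H[...,0]<18)&(H[...,1]>140)&(H[...,2]>60))
    near=(np.hypot(P[...,0]-515,P[...,1]+177)<80)
    # lid outline via rays on z=45
    lid=m&near&(P[...,2]>36)&(P[...,2]<54)
    cs,_=cv2.findContours(lid.astype(np.uint8),cv2.RETR_EXTERNAL,cv2.CHAIN_APPROX_NONE)
    c=max(cs,key=cv2.contourArea);c=cv2.convexHull(c)[:,0]
    q=np.array([ray(d,u,v,45) for u,v in c])[:,:2].astype(np.float32)
    print(n,"lid circle",cv2.minEnclosingCircle(q),"ell",cv2.fitEllipse(q))
    tab=m&near&(P[...,2]>112); q=P[tab]; print(" tab n",len(q),q.mean(0).round(1),"top",q[q[:,2]>148].mean(0).round(1))
    # bail by depth
    b=near&(P[...,2]>72)&(P[...,2]<112); q=P[b]
    print(" bail",len(q), q[np.argmin(q[:,1])].round(), q[np.argmax(q[:,1])].round())
    if len(q)>5:
        vx=cv2.fitLine(q[:,:2].astype(np.float32),cv2.DIST_HUBER,0,.01,.01).ravel();print("  line",vx.round(3),np.arctan2(vx[1],vx[0]))
    # base plate
    r=(abs(P[...,0]-620)<160)&(abs(P[...,1]-20)<160)&(P[...,2]>7)&(P[...,2]<18)
    r=cv2.morphologyEx(r.astype(np.uint8),cv2.MORPH_OPEN,np.ones((3,3)))
    q=P[r>0][:,:2].astype(np.float32);print(" base",len(q),cv2.minAreaRect(q), cv2.boxPoints(cv2.minAreaRect(q)).round().tolist())
    # cap
    cap=(H[...,0]>105)&(H[...,0]<128)&(H[...,1]>110)&(abs(P[...,0]-665)<60)&(abs(P[...,1]+5)<60)&(P[...,2]>285)
    cs,_=cv2.findContours(cap.astype(np.uint8),0,1);c=max(cs,key=cv2.contourArea)[:,0]
    q=np.array([ray(d,u,v,295)[:2] for u,v in c],np.float32);print(" cap",cv2.minAreaRect(q))
    # hook
    y=(H[...,0]>=15)&(H[...,0]<=32)&(H[...,1]>110)&(abs(P[...,0]-610)<70)&(abs(P[...,1]-75)<90)&(P[...,2]>200)
    q=P[y];i=np.argsort(q[:,1]);q=q[i];uv=np.argwhere(y)[i]
    vx=cv2.fitLine(q[:,:2].astype(np.float32),cv2.DIST_HUBER,0,.01,.01).ravel()
    print(" hook",vx.round(3),np.arctan2(vx[1],vx[0]));print(np.c_[uv[::4],q[::4].round()].astype(int).tolist())
    # tray rim
    r=(P[...,2]>24)&(P[...,2]<36)&(P[...,0]>300)&(P[...,0]<680)&(P[...,1]>90)&(P[...,1]<420)
    r=cv2.morphologyEx(r.astype(np.uint8),cv2.MORPH_CLOSE,np.ones((3,3)))
    k,L,st,_=cv2.connectedComponentsWithStats(r);j=1+np.argmax(st[1:,2]*st[1:,3]);q=P[(L==j)];q=q[~np.isnan(q[:,0])][:,:2].astype(np.float32)
    print(" tray",len(q),cv2.minAreaRect(q))
E
```

```text
scene lid circle ((518.7671508789062, -178.00233459472656), 38.240150451660156) ell ((519.1357421875, -177.07774353027344), (70.45973205566406, 76.44580841064453), 92.5904541015625)
 tab n 102 [ 522.2 -176.6  141.8] top [ 519.8 -177.4  153.7]
 bail 89 [ 534. -217.   88.] [ 500. -140.   87.]
  line [ 4.05000e-01 -9.14000e-01  5.17766e+02 -1.80615e+02] -1.1534256
 base 2029 ((635.5582275390625, 45.06608581542969), (102.44985961914062, 230.7681427001953), 32.2330322265625) [[531.0, 115.0], [654.0, -80.0], [740.0, -25.0], [617.0, 170.0]]
 cap ((671.1397705078125, -5.6301116943359375), (58.396697998046875, 45.412681579589844), 32.783329010009766)
 hook [ 5.37000e-01 -8.43000e-01  6.09524e+02  8.67550e+01] -1.0034566
[[195, 316, 639, 42, 259], [193, 317, 633, 47, 259], [193, 318, 631, 50, 256], [192, 319, 626, 54, 254], [191, 320, 624, 57, 254], [192, 322, 629, 60, 254], [191, 323, 627, 63, 255], [190, 324, 624, 66, 254], [189, 325, 624, 68, 257], [186, 325, 615, 72, 257], [187, 327, 615, 76, 253], [185, 328, 614, 79, 257], [185, 330, 609, 86, 251], [185, 332, 602, 94, 243], [184, 333, 600
[... 1195 characters left out ...]
 644, 30, 261], [174, 257, 639, 34, 260], [175, 255, 636, 40, 260], [176, 254, 633, 43, 260], [178, 253, 628, 47, 258], [177, 251, 631, 52, 260], [179, 250, 625, 56, 259], [180, 249, 623, 59, 255], [180, 247, 623, 65, 258], [182, 246, 616, 68, 260], [184, 245, 612, 72, 253], [183, 243, 614, 77, 259], [184, 242, 613, 81, 254], [185, 241, 610, 84, 252], [187, 240, 606, 88, 246], [187, 239, 606, 91, 247], [190, 238, 598, 95, 243], [189, 236, 601, 100, 245], [190, 235, 598, 104, 245], [191, 234, 596, 107, 243], [192, 232, 591, 112, 253], [193, 230, 585, 117, 265], [193, 228, 585, 123, 266]]
 tray 330 ((424.83856201171875, 309.951171875), (260.7500305175781, 191.52537536621094), 8.50728702545166)
```

Measured so far, in mm:
- **Pot:** about (516.5, −178.5), with the bail along −1.152 rad. The lid diameter comes out at 76, against 75 given.
- **Stand:** the base plate measures 101×230, against 100×230 given. Its x axis lies along −1.005 rad, which puts the saddle at about (599, 99.5). The cap predicted from that is (666, −6) and measured (667, −6). Hook heights of 245 to 260 also fit.
- **Tray:** centre about (430, 311).

Now I'll go to above the pot.

```bash
cat > g.py <<'E'
import sys
from h import *
from scipy.spatial.transform import Rotation as Ro
def go(x,y,z,yaw,o=None):
    o=o or ctrl.get_obs();R=Ro.from_rotvec(o["orientation"])
    t=np.array([np.sin(-yaw)*-1*-1,0,0])
    ty=np.array([np.cos(yaw),np.sin(yaw),0]);tz=np.array([0,0,-1.]);tx=np.cross(ty,tz)
    G=Ro.from_matrix(np.c_[tx,ty,tz])
    d=R.inv().apply(np.array([x,y,z])-o["ee_pos"]);r=(R.inv()*G).as_rotvec()
    print("t",round(o["t"],2),"pos",o["ee_pos"].round(1),"width",round(o["width"],1),"F",o["ft_force"].round(2))
    print("shift tool",d.round(1),"turn",r.round(3))
if __name__=="__main__": go(*map(float,sys.argv[1:5]))
E
python3 g.py 516.5 -178.5 230 -1.152
```

```text
t 0.1 pos [ 162.3 -603.   187.9] width 87.7 F [-1.23 -0.7  -0.11]
shift tool [ 452.4 -318.   -41.7] turn [-0.001 -0.    -0.156]
```

>>> move_arm(deltas=[[5,-3,-25,0,0,0],[20,-14,-15,0,0,0],[32,-22,0,0,0,0],[32,-22,0,0,0,0],[32,-22,0,0,0,0]], hand=0)

```text
t: 0.52
ee_pos: [255.7, -492.0, 226.9]
orientation: [-3.113, -0.396, 0.002]
ft_force: [0.1, -0.9, -0.8]
width: 57.9
```

>>> move_arm(deltas=[[32,-22,0,0,0,0],[32,-22,0,0,0,0],[32,-22,0,0,0,0],[32,-22,0,0,0,0],[32,-22,0,0,0,0]])

```text
t: 0.93
ee_pos: [386.5, -337.3, 226.4]
orientation: [-3.112, -0.392, 0.003]
ft_force: [0.2, -0.1, 0.3]
width: 43.8
```

```bash
python3 g.py 516.5 -178.5 230 -1.152
```

```text
t 0.93 pos [ 386.5 -337.3  226.4] width 43.8 F [ 0.19 -0.13  0.26]
shift tool [ 165.3 -121.6   -3.1] turn [-0.005  0.001 -0.168]
```

>>> move_arm(deltas=[[30,-22,-1,0,0,-0.03],[30,-22,-1,0,0,-0.03],[30,-22,-1,0,0,-0.03],[25,-18,0,0,0,-0.03],[15,-12,0,0,0,-0.03]])

```text
t: 1.35
ee_pos: [486.7, -196.6, 229.1]
orientation: [-3.07, -0.636, 0.003]
ft_force: [0.8, -1.4, -0.7]
width: 44.3
```

```bash
python3 g.py 516.5 -178.5 230 -1.152
```

```text
t 1.35 pos [ 486.7 -196.6  229.1] width 44.3 F [ 0.84 -1.43 -0.71]
shift tool [34.6 -4.8 -0.8] turn [-0.007  0.001 -0.01 ]
```

>>> move_arm(deltas=[[17,-2,0,-0.007,0,-0.01],[14,-2,0,0,0,0],[4,-1,0,0,0,0],[0,0,0,0,0,0]])

```text
t: 1.68
ee_pos: [518.8, -171.5, 227.9]
orientation: [-3.068, -0.667, 0.004]
ft_force: [-0.3, -0.8, 0.5]
width: 43.7
```

```bash
python3 g.py 516.5 -178.5 122 -1.152; python3 - <<'E'
from h import *
o=grab("b")
for i in range(3):print(ctrl.get_obs()["ft_force"],ctrl.get_obs()["joint_torque"].round(2))
for n in o:
    f=o[n]["frame"]; f=f[120:300,140:340] if n=="scene" else f[150:290,250:410]
    cv2.imwrite(f"pics/bc_{n}.png",cv2.resize(f,None,fx=3.5,fy=3.5,interpolation=cv2.INTER_CUBIC)[:600,:800,::-1])
E
```

```text
t 1.68 pos [ 518.8 -171.5  227.9] width 43.7 F [-0.26 -0.77  0.53]
shift tool [ -4.8   5.6 105.9] turn [-0.002  0.002  0.009]
[ 0.04592278 -0.11077047  0.08262991] [ 7.500e-01 -4.484e+01 -2.820e+01  1.100e-01 -6.000e-02  3.000e-02]
[ 0.04592278 -0.11077047  0.08262991] [ 7.500e-01 -4.484e+01 -2.820e+01  1.100e-01 -6.000e-02  3.000e-02]
[ 0.04592278 -0.11077047  0.08262991] [ 7.500e-01 -4.484e+01 -2.820e+01  1.100e-01 -6.000e-02  3.000e-02]
```

View pics/bc_scene.png

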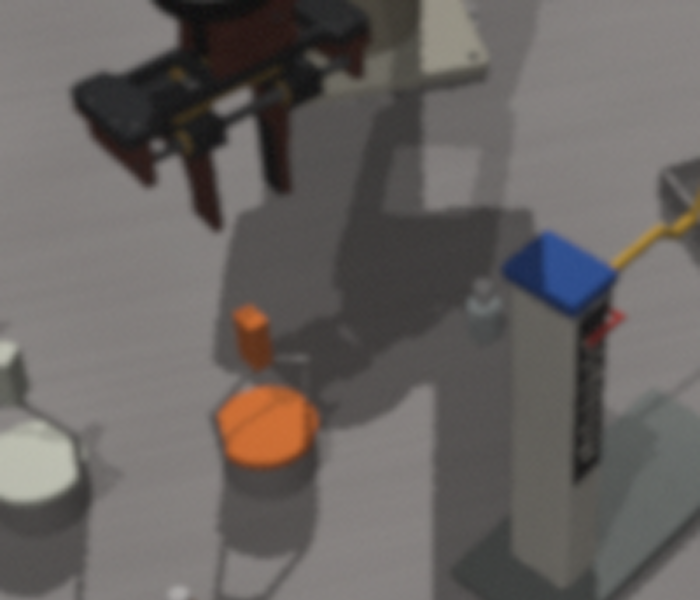

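View pics/bc_top.png

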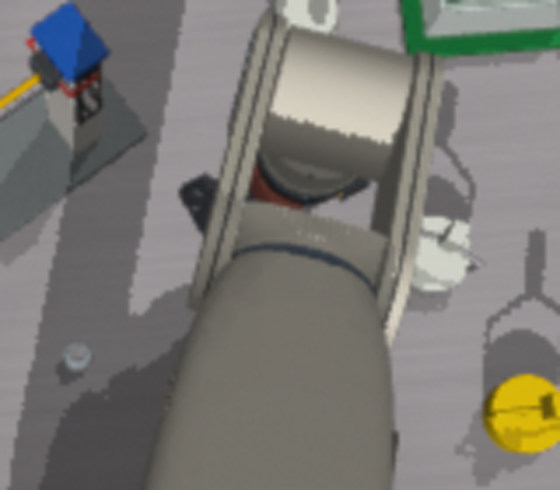

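The gripper sits above the pot with its fingers around crop (210,225) and (285,190). To check the yaw, I'll project the expected bail and finger points into the scene view.

```bash
python3 - <<'E'
from h import *
d=load("b","scene");M=np.linalg.inv(d["cam_to_world"])
def pr(p):
    c=M@np.r_[p,1];return np.array([d["fx"]*c[0]/c[2]+d["cx"],d["fy"]*c[1]/c[2]+d["cy"]])
y=np.array([np.cos(-1.152),np.sin(-1.152),0]);p=np.array([516.5,-178.5,0])
z=lambda h:np.array([0,0,h])
im=d["frame"][...,::-1].copy()
im=cv2.resize(im[100:280,140:340],None,fx=3.5,fy=3.5,interpolation=cv2.INTER_CUBIC)
T=np.array([518.8,-171.5,227.9])
for q,c in [(p+y*40+z(85),(255,0,0)),(p-y*40+z(85),(255,0,0)),(p+z(110),(255,0,0)),(p+z(156),(0,255,0)),(T+y*22,(0,255,255)),(T-y*22,(0,255,255))]:
    u=(pr(q)-[140,100]+.5)*3.5;cv2.circle(im,tuple(int(a) for a in u),4,c,1)
cv2.imwrite("pics/chk.png",im)
E
```

```text
(no output)
```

View pics/chk.png

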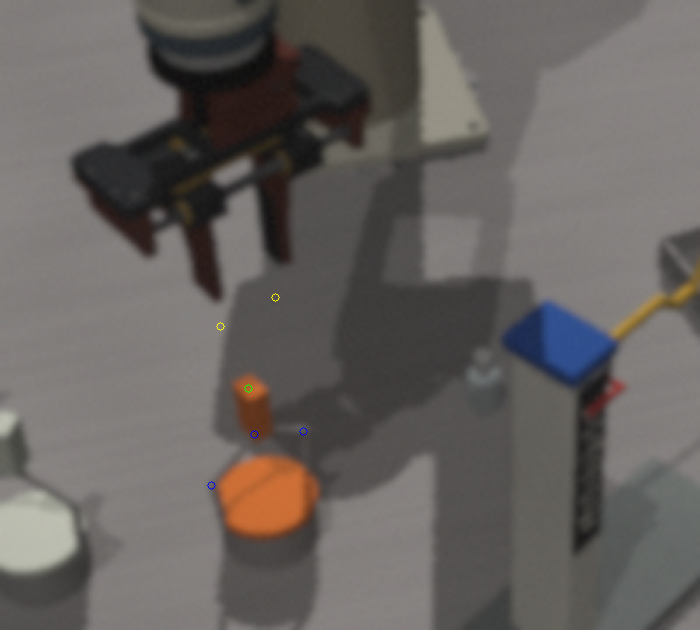

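Yaw and tab agree, but the fingertips show about 8 px above where I projected them. I'll check their depth before descending.

```bash
python3 - <<'E'
from h import *
d=load("b","scene");P=pts(d)
for (cu,cv) in [(217,295),(212,275),(283,258),(278,240)]:
    u=int(140+cu/3.5);v=int(100+cv/3.5)
    print(cu,cv,P[v-1:v+2,u-1:u+2].reshape(-1,3).round().tolist())
for n in("scene","top"):
    P=pts(load("b",n));q=P[(abs(P[...,0]-518)<70)&(abs(P[...,1]+172)<70)&(P[...,2]>170)&(P[...,2]<330)]
    print(n,len(q),np.sort(q[:,2])[:25].round())
E
```

```text
217 295 [[539.0, -192.0, 269.0], [540.0, -190.0, 268.0], [241.0, -165.0, -1.0], [542.0, -193.0, 269.0], [538.0, -190.0, 264.0], [537.0, -188.0, 262.0], [540.0, -193.0, 263.0], [540.0, -191.0, 263.0], [249.0, -166.0, -1.0]]
212 275 [[540.0, -195.0, 288.0], [543.0, -193.0, 290.0], [538.0, -190.0, 285.0], [542.0, -195.0, 287.0], [544.0, -193.0, 288.0], [542.0, -191.0, 285.0], [544.0, -195.0, 286.0], [544.0, -193.0, 285.0], [541.0, -191.0, 282.0]]
283 258 [[520.0, -147.0, 273.0], [518.0, -145.0, 272.0], [521.0, -143.0, 273.0], [516.0, -147.0, 268.0], [518.0, -145.0, 268.0], [516.0, -143.0, 266.0], [518.0, -148.0, 266.0], [519.0, -145.0, 266.0], [516.0, -143.0, 263.0]]
278 240 [[517.0, -148.0, 286.0], [517.0, -146.0, 285.0], [517.0, -143.0, 285.0], [516.0, -148.0, 283.0], [517.0, -146.0, 283.0], [519.0, -144.0, 283.0], [519.0, -149.0, 282.0], [519.0, -146.0, 282.0], [517.0, -144.0, 280.0]]
scene 375 [261. 261. 262. 262. 262. 262. 262. 262. 263. 263. 263. 263. 263. 263.
 263. 264. 264. 264. 264. 264. 264. 265. 266. 266. 266.]
top 0 []
```

The depth puts the fingertips at z ≈ 262 while the TCP reads 228, although xy agrees. Since the TCP is defined for shut fingers, I'll shut them in the air and look.

>>> move_arm(deltas=[[-5,5,0,0,0,0.009],[0,0,0,0,0,0],[0,0,0,0,0,0],[0,0,0,0,0,0],[0,0,0,0,0,0]], hand=1)

```text
t: 2.2
ee_pos: [512.3, -182.7, 227.8]
orientation: [-3.074, -0.642, 0.006]
ft_force: [-0.1, -0.8, -0.6]
width: 14.1
```

```bash
python3 - <<'E'
from h import *
o=grab("c");ob=ctrl.get_obs();print(ob["ee_pos"],ob["width"],ob["qpos"],ob["ft_force"])
P=pts(o["scene"]);q=P[(abs(P[...,0]-518)<50)&(abs(P[...,1]+175)<50)&(P[...,2]>170)&(P[...,2]<420)]
print(np.sort(q[:,2])[:12].round()); 
for z in range(180,420,20):
    k=q[(q[:,2]>=z)&(q[:,2]<z+20)]; 
    if len(k): print(z,len(k),k.min(0).round(),k.max(0).round())
cv2.imwrite("pics/cc.png",cv2.resize(o["scene"]["frame"][60:240,140:340],None,fx=3.3,fy=3.3,interpolation=cv2.INTER_CUBIC)[...,::-1])
E
```

```text
[ 512.46460136 -182.43610583  227.78306944] 6.0399081361689735 [-3.63468863e-01  2.61060436e-01  1.77019076e+00 -7.34670245e-04
  1.11457454e+00  7.95640756e-01] [ 0.54838676 -0.06111954  1.34599196]
[260. 261. 261. 261. 262. 262. 263. 263. 263. 263. 263. 263.]
260 102 [ 501. -202.  260.] [ 530. -164.  280.]
280 102 [ 498. -203.  280.] [ 531. -164.  300.]
300 112 [ 503. -205.  300.] [ 533. -163.  320.]
320 53 [ 501. -217.  320.] [ 540. -159.  340.]
340 273 [ 468. -225.  341.] [ 561. -125.  360.]
360 433 [ 479. -225.  360.] [ 562. -125.  380.]
380 436 [ 472. -225.  380.] [ 557. -125.  400.]
400 152 [ 501. -206.  400.] [ 545. -134.  420.]
```

View pics/cc.png

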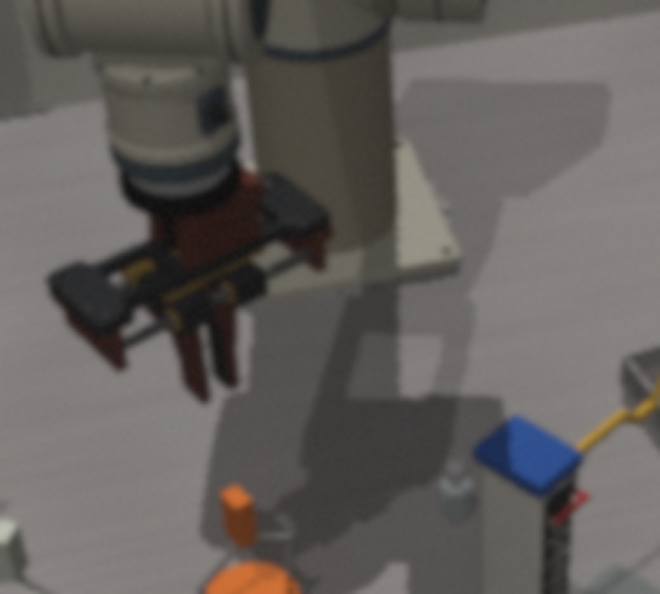

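The fingertips are at z ≈ 261 and the gripper body begins at about 341, so the 80 mm spacing matches the given geometry. The camera heights of the known objects are right too: tab top 156 to 158, table about 0. So reported z appears to read about 33 mm too low. I'll check that offset in the start image.

```bash
python3 - <<'E'
from h import *
for n in("scene","top"):
    P=pts(load("a",n));q=P[(np.hypot(P[...,0]-162,P[...,1]+603)<90)&(P[...,2]>120)&(P[...,2]<420)]
    print(n,len(q),np.sort(q[:,2])[:15].round() if len(q) else "")
    if len(q):
      k=q[q[:,2]<280];print(k.min(0),k.max(0))
    # table height
    print(np.nanmedian(P[...,2][(abs(P[...,0]-450)<60)&(abs(P[...,1])<60)]))
E
```

```text
scene 1440 [218. 219. 220. 221. 222. 222. 223. 224. 224. 224. 224. 224. 225. 225.
 226.]
[ 143.74094519 -651.92396943  218.20583776] [ 190.68873753 -544.75254422  279.33124579]
-0.9704689951083765
top 383 [221. 222. 228. 228. 228. 228. 299. 304. 304. 305. 305. 305. 305. 306.
 306.]
[ 141.30436756 -556.28642979  221.27865561] [ 160.71091323 -553.25798952  228.43500325]
0.5897768284462472
```

Both cameras give about 221 at the start pose against 188 reported, so the offset is a constant +33 mm in z. The true tip height is the reported z plus 33. I'll descend in stages with force and camera checks.

>>> move_arm(deltas=[[3,0,0,0,0,0],[2,-1,15,0,0,0],[0,0,25,0,0,0],[0,0,20,0,0,0],[0,0,0,0,0,0]], hand=0)

```text
t: 2.72
ee_pos: [519.4, -179.7, 168.2]
orientation: [3.074, 0.642, 0.002]
ft_force: [-0.3, -0.1, -0.1]
width: 36.0
```

```bash
python3 g.py 516.5 -178.5 135 -1.152
```

```text
t 2.72 pos [ 519.4 -179.7  168.2] width 36.0 F [-0.34 -0.13 -0.09]
shift tool [-2.2 -2.4 33.2] turn [ 0.002 -0.001 -0.007]
```

>>> move_arm(deltas=[[-1,-1,15,0,0,-0.007],[-1,-1,12,0,0,0],[0,0,5,0,0,0],[0,0,0,0,0,0]])

```text
t: 3.05
ee_pos: [518.6, -178.5, 137.1]
orientation: [3.071, 0.655, 0.004]
ft_force: [0.7, -0.4, 0.1]
width: 43.9
```

```bash
python3 - <<'E'
from h import *
o=grab("d");ob=ctrl.get_obs();print(ob["ee_pos"],ob["width"],ob["ft_force"])
P=pts(o["scene"]);H=cv2.cvtColor(o["scene"]["frame"],cv2.COLOR_RGB2HSV).astype(int)
q=P[(abs(P[...,0]-518)<60)&(abs(P[...,1]+175)<60)&(P[...,2]>158)&(P[...,2]<200)]
print(np.sort(q[:,2])[:12].round())
L=q[q[:,2]<190];print(L[L[:,1]<-185].mean(0),L[L[:,1]>-172].mean(0))
cv2.imwrite("pics/dc.png",cv2.resize(o["scene"]["frame"][140:270,150:290],None,fx=4.5,fy=4.5,interpolation=cv2.INTER_CUBIC)[...,::-1])
E
```

```text
[ 519.32795388 -178.84961303  138.14456826] 43.74885151102461 [0.1968117  0.2700473  0.01332681]
[158. 158. 159. 169. 170. 171. 171. 172. 172. 172. 172. 173.]
[ 534.75051361 -203.38953439  180.67641353] [ 513.15744397 -155.01181542  179.85626691]
```

View pics/dc.png

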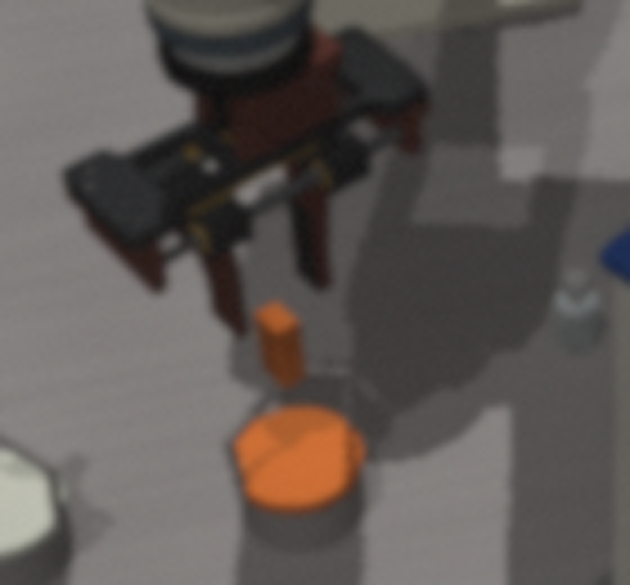

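The fingers straddle the tab, with tips at crop (237,330) and (318,285) and the tab at (279,312). There is no contact. Descending to reported z ≈ 88, which is true tips at about 121.

>>> move_arm(deltas=[[-2,0,15,0,0,0],[-1,0,15,0,0,0],[0,0,12,0,0,0],[0,0,7,0,0,0],[0,0,0,0,0,0]])

```text
t: 3.57
ee_pos: [521.8, -181.9, 93.1]
orientation: [3.064, 0.653, 0.021]
ft_force: [-0.0, 0.3, -0.4]
width: 43.9
```

```bash
python3 g.py 516.5 -178.5 88 -1.152; python3 - <<'E'
from h import *
o=grab("e")
cv2.imwrite("pics/ec.png",cv2.resize(o["scene"]["frame"][140:270,150:290],None,fx=4.5,fy=4.5,interpolation=cv2.INTER_CUBIC)[...,::-1])
E
```

```text
t 3.57 pos [ 521.8 -181.9   93.1] width 43.9 F [-0.02  0.3  -0.43]
shift tool [-3.5 -5.4  5. ] turn [ 0.011 -0.011  0.001]
```

View pics/ec.png

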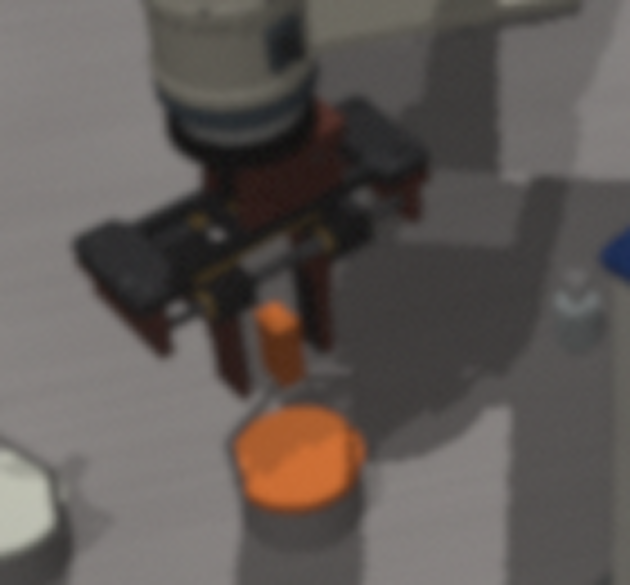

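Fingertips at crop (240,390) and (322,345) straddle the tab with a small offset to the left. Correcting that and the slight tilt, then going down the last few mm.

>>> move_arm(deltas=[[-2,-3,2,0.01,-0.01,0],[-2,-2,3,0,0,0],[0,0,0,0,0,0]])

```text
t: 3.92
ee_pos: [517.6, -179.3, 90.4]
orientation: [3.07, 0.655, 0.005]
ft_force: [-0.7, -0.1, -0.1]
width: 43.9
```

```bash
python3 g.py 516.5 -178.5 88 -1.152
```

```text
t 3.92 pos [ 517.6 -179.3   90.4] width 43.9 F [-0.68 -0.13 -0.11]
shift tool [-0.6 -1.2  2.4] turn [ 0.003 -0.003  0.001]
```

```bash
cat > f.py <<'E'
from h import *
import sys
n=int(sys.argv[1]);F=[]
for i in range(n):
    eyes.get_image("top");o=ctrl.get_obs();F.append(np.r_[o["ft_force"],o["moment"]])
F=np.array(F);print("F",F[:,:3].mean(0).round(3),"sd",F[:,:3].std(0).round(2),"M",F[:,3:].mean(0).round(3))
print("t",round(o["t"],2),"pos",o["ee_pos"].round(2),"w",round(o["width"],2),"rv",o["orientation"].round(4))
E
python3 f.py 12
```

```text
F [-0.027 -0.359  0.124] sd [0.46 0.49 0.59] M [ 0.005 -0.006 -0.002]
t 4.52 pos [ 518.17 -179.63   90.55] w 43.96 rv [3.07   0.6545 0.0065]
```

>>> move_arm(deltas=[[0,-1,2,0,0,0],[0,0,0,0,0,0],[0,0,0,0,0,0],[0,0,0,0,0,0],[0,0,0,0,0,0]], hand=1)

```text
t: 4.93
ee_pos: [517.5, -178.5, 88.1]
orientation: [3.07, 0.654, 0.006]
ft_force: [-0.0, 0.9, -0.8]
width: 15.9
```

>>> move_arm(deltas=[[0,0,0,0,0,0],[0,0,0,0,0,0]])

```text
t: 5.1
ee_pos: [517.3, -178.5, 87.9]
orientation: [3.071, 0.655, 0.005]
ft_force: [0.4, 0.2, 1.4]
width: 15.7
```

```bash
python3 f.py 4; python3 - <<'E'
from h import *
o=grab("f")
cv2.imwrite("pics/fc.png",cv2.resize(o["scene"]["frame"][140:270,150:290],None,fx=4.5,fy=4.5,interpolation=cv2.INTER_CUBIC)[...,::-1])
E
```

```text
F [-0.154 -0.279 -0.749] sd [0.05 0.69 0.4 ] M [ 0.023  0.007 -0.003]
t 5.3 pos [ 517.31 -178.43   87.94] w 15.79 rv [3.0706 0.6544 0.0052]
```

View pics/fc.png

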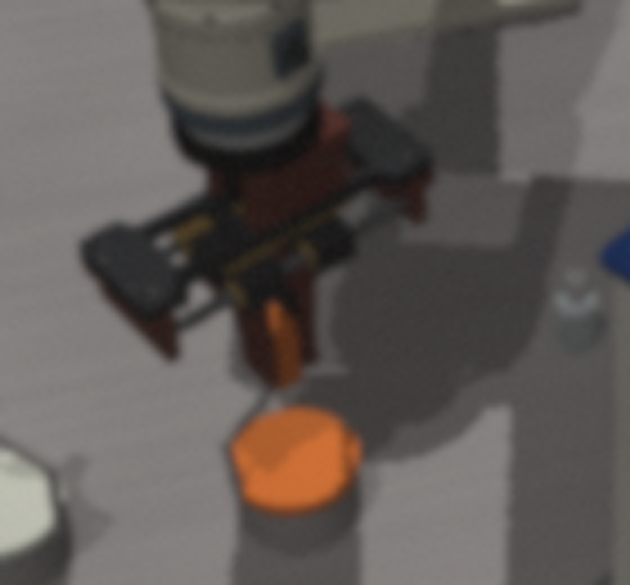

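The fingers have the tab at crop (283,345), opening 15.8 mm, which fits the 16 mm tab. Lifting.

>>> move_arm(deltas=[[0,0,-5,0,0,0],[0,0,-15,0,0,0],[0,0,-25,0,0,0],[0,0,-30,0,0,0],[0,0,-30,0,0,0]])

```text
t: 5.82
ee_pos: [510.8, -176.1, 189.5]
orientation: [-3.065, -0.653, 0.018]
ft_force: [-0.2, -0.4, -2.8]
width: 16.1
```

>>> move_arm(deltas=[[0,0,-30,0,0,0],[0,0,-30,0,0,0],[0,0,-15,0,0,0],[0,0,-4,0,0,0],[0,0,0,0,0,0]])

```text
t: 6.23
ee_pos: [513.0, -176.9, 279.6]
orientation: [-3.07, -0.654, 0.007]
ft_force: [0.6, 0.3, -2.9]
width: 16.1
```

```bash
python3 f.py 14; python3 g.py 480 60 262 0.566
```

```text
F [-0.045  0.005 -2.184] sd [0.49 0.5  0.51] M [-0.013 -0.038 -0.015]
t 6.93 pos [ 512.43 -176.66  278.1 ] w 15.99 rv [-3.0684 -0.654   0.0103]
t 6.93 pos [ 512.4 -176.7  278.1] width 16.0 F [-0.32 -0.46 -1.69]
shift tool [  67.  -229.2   17. ] turn [-9.000e-03 -1.000e-03 -1.717e+00]
```

The pot weighs about 2.3 N, so I expect the hook to sink about 35 mm. Rotating now, then carrying it around the hook's open side.

>>> move_arm(deltas=[[0,0,0,0,0,-0.06],[0,0,0,0,0,-0.12],[0,0,0,0,0,-0.12],[0,0,0,0,0,-0.12],[0,0,0,0,0,-0.12]])

```text
t: 7.35
ee_pos: [512.5, -176.7, 278.2]
orientation: [-2.768, -1.474, 0.008]
ft_force: [-0.4, -0.1, -2.4]
width: 16.0
```

>>> move_arm(deltas=[[0,0,0,0,0,-0.12],[0,0,0,0,0,-0.12],[0,0,0,0,0,-0.12],[0,0,0,0,0,-0.12],[0,0,0,0,0,-0.12]])

```text
t: 7.77
ee_pos: [512.6, -176.7, 278.4]
orientation: [-2.181, -2.253, 0.004]
ft_force: [-0.7, -0.2, -3.9]
width: 15.9
```

```bash
python3 g.py 470 60 265 0.566
```

```text
t 7.77 pos [ 512.6 -176.7  278.4] width 15.9 F [-0.73 -0.25 -3.91]
shift tool [237.9 -34.8  14.3] turn [-0.006 -0.004 -0.533]
```

>>> move_arm(deltas=[[15,0,1,0,0,-0.12],[20,-3,1,0,0,-0.12],[25,-7,1,0,0,-0.12],[25,-9,1,0,0,-0.1],[20,-8,1,0,0,-0.04]])

```text
t: 8.18
ee_pos: [459.0, -87.5, 273.7]
orientation: [-1.523, -2.744, 0.001]
ft_force: [-0.0, 0.1, -1.6]
width: 16.0
```

```bash
python3 g.py 470 60 265 0.566
```

```text
t 8.18 pos [459.  -87.5 273.7] width 16.0 F [-0.    0.13 -1.57]
shift tool [119.3  87.4   8.9] turn [-0.002 -0.003 -0.008]
```

>>> move_arm(deltas=[[20,15,1,0,0,-0.008],[26,19,2,0,0,0],[26,19,2,0,0,0],[26,19,2,0,0,0],[20,15,1,0,0,0]])

```text
t: 8.6
ee_pos: [465.1, 62.8, 266.6]
orientation: [-1.514, -2.751, 0.001]
ft_force: [-0.8, 0.6, -1.8]
width: 16.0
```

```bash
python3 g.py 540 192 265 0.566
```

```text
t 8.6 pos [465.1  62.8 266.6] width 16.0 F [-0.8   0.56 -1.77]
shift tool [ 69.2 132.4   1.5] turn [-0.001 -0.001 -0.002]
```

>>> move_arm(deltas=[[12,18,0,0,0,0],[15,28,0,0,0,0],[15,30,0,0,0,0],[15,28,0,0,0,0],[8,16,0,0,0,0]])

```text
t: 9.02
ee_pos: [531.4, 190.5, 267.4]
orientation: [-1.511, -2.753, -0.001]
ft_force: [0.3, -0.1, -1.9]
width: 16.0
```

>>> move_arm(deltas=[[2,6,0,0,0,0],[0,0,0,0,0,0],[0,0,0,0,0,0]])

```text
t: 9.27
ee_pos: [536.7, 198.6, 266.7]
orientation: [-1.505, -2.756, -0.001]
ft_force: [-0.9, 0.1, -2.5]
width: 15.8
```

```bash
python3 g.py 540 192 265 0.566; python3 - <<'E'
from h import *
o=grab("i")
f=o["scene"]["frame"][90:270,230:450];cv2.imwrite("pics/ic.png",cv2.resize(f,None,fx=3.3,fy=3.3,interpolation=cv2.INTER_CUBIC)[...,::-1])
f=o["top"]["frame"][110:270,180:340];cv2.imwrite("pics/ict.png",cv2.resize(f,None,fx=3,fy=3,interpolation=cv2.INTER_CUBIC)[...,::-1])
E
```

```text
t 9.27 pos [536.7 198.6 266.7] width 15.8 F [-0.87  0.12 -2.51]
shift tool [-7.4 -0.8  1.7] turn [ 0.    -0.001  0.005]
```

View pics/ic.png

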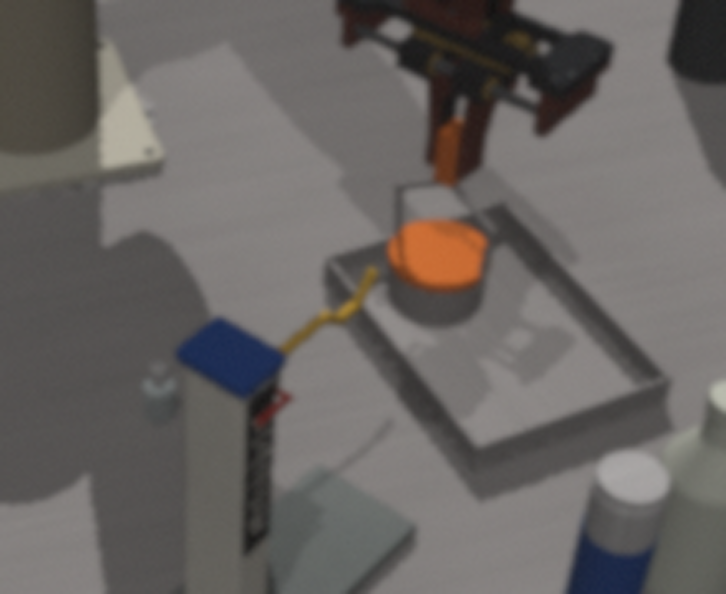

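View pics/ict.png

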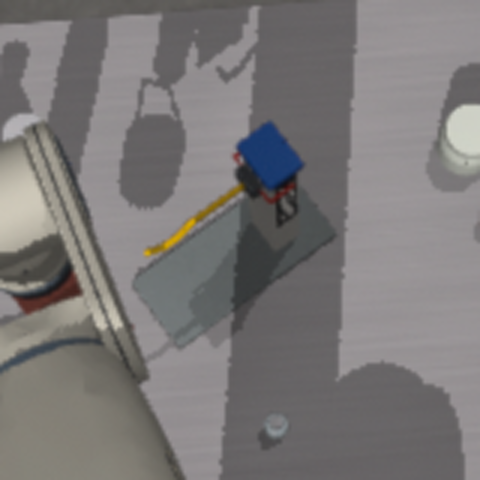

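The scene view shows the pot upright at crop (437,255), with the bail opening facing the hook tip at (373,272). I'll measure the pot against the hook in this same view.

```bash
cat > rel.py <<'E'
from h import *
import sys
def rel(tag,zoff=88):
    d=load(tag,"scene");P=pts(d);H=cv2.cvtColor(d["frame"],cv2.COLOR_RGB2HSV).astype(int)
    m=(H[...,0]<15)&(H[...,1]>140)&(H[...,2]>60)&(P[...,2]>60)
    k,L,st,_=cv2.connectedComponentsWithStats(m.astype(np.uint8))
    u0=np.array([.537,-.844]);S=np.array([599.,99.5]);v0=np.array([.844,.537])
    for i in range(1,k):
        if st[i,4]<25: continue
        q=P[L==i];c=np.median(q,0)
        if st[i,4]>200:
            hull=cv2.convexHull(np.argwhere(L==i)[:,::-1].astype(np.int32))[:,0];zl=np.percentile(q[:,2],50)
            M=d["cam_to_world"];o=M[:3,3];R=np.c_[(hull[:,0]-d["cx"])/d["fx"],(hull[:,1]-d["cy"])/d["fy"],np.ones(len(hull))]@M[:3,:3].T
            w=(o+R*((zl-o[2])/R[:,2])[:,None])[:,:2].astype(np.float32)
            e=cv2.fitEllipse(w);p=np.array(e[0]);print("lid z",zl.round(1),"ell",np.round(p,1),np.round(e[1],1),"stand xy",((p-S)@u0).round(1),((p-S)@v0).round(1))
        else: print("tab",c.round(1),"z",q[:,2].min().round(),q[:,2].max().round(),"stand xy",((c[:2]-S)@u0).round(1),((c[:2]-S)@v0).round(1),"n",st[i,4])
    y=(H[...,0]>=15)&(H[...,0]<=32)&(H[...,1]>110)&(abs(P[...,0]-610)<70)&(abs(P[...,1]-75)<90)&(P[...,2]>100)
    q=P[y];X=(q[:,:2]-S)@u0;Y=(q[:,:2]-S)@v0
    for a in range(-40,80,10):
        s=(X>=a)&(X<a+10)
        if s.any(): print("hook x",a,"n",s.sum(),"y",np.median(Y[s]).round(1),"z",np.median(q[s,2]).round(1))
if __name__=="__main__": rel(sys.argv[1])
E
python3 rel.py i; python3 rel.py a
```

```text
tab [546.6 189.8 323.8] z 296.0 344.0 stand xy -104.3 4.2 n 124
lid z 222.6 ell [541.3 194.3] [70.1 79.6] stand xy -111.0 2.2
hook x -30 n 15 y 2.6 z 258.1
hook x -20 n 14 y 2.2 z 248.3
hook x -10 n 14 y 2.0 z 243.6
hook x 0 n 10 y 2.8 z 242.8
hook x 10 n 6 y 2.4 z 247.6
hook x 20 n 7 y 3.2 z 256.4
hook x 30 n 8 y 2.6 z 256.3
hook x 40 n 7 y 2.5 z 256.7
hook x 50 n 6 y 2.6 z 257.5
hook x 60 n 8 y 3.1 z 257.8
tab [ 523.3 -176.6  142.7] z 117.0 158.0 stand xy 192.4 -212.1 n 102
hook x -30 n 11 y 1.5 z 257.7
hook x -20 n 17 y 1.8 z 249.9
hook x -10 n 12 y 2.7 z 243.3
hook x 0 n 11 y 2.0 z 243.6
hook x 10 n 4 y 2.9 z 249.5
hook x 20 n 8 y 2.9 z 255.1
hook x 30 n 9 y 2.0 z 258.2
hook x 40 n 14 y 2.0 z 255.7
hook x 50 n 9 y 0.3 z 256.4
hook x 60 n 8 y 2.3 z 256.7
```

The lid is at z ≈ 222.6, so the underside is at about 178 and the bail's underside at about 285. That clears the tip (263), and the lid clears the hook rod's underside (237). The lateral offset is about 1 mm. Entering along tool −x in small rows.

>>> move_arm(deltas=[[-8,-1,1,0,0,0.004],[-14,0,0,0,0,0],[-14,0,0,0,0,0],[-14,0,0,0,0,0],[0,0,0,0,0,0]])

```text
t: 9.78
ee_pos: [563.5, 146.5, 266.6]
orientation: [1.517, 2.751, 0.0]
ft_force: [0.3, -1.2, -2.8]
width: 15.7
```

```bash
python3 g.py 599 99.5 265 0.566; python3 - <<'E'
from h import *
o=grab("j")
f=o["scene"]["frame"][90:270,230:450];cv2.imwrite("pics/jc.png",cv2.resize(f,None,fx=3.3,fy=3.3,interpolation=cv2.INTER_CUBIC)[...,::-1])
E
python3 rel.py j
```

```text
t 9.78 pos [563.5 146.5 266.6] width 15.7 F [ 0.25 -1.24 -2.81]
shift tool [-58.7   5.    1.7] turn [ 0.     0.    -0.003]
tab [571.9 137.7 323.4] z 295.0 348.0 stand xy -46.7 -2.4 n 129
lid z 222.6 ell [568.1 142.4] [71.9 79. ] stand xy -52.8 -3.0
hook x -40 n 5 y -22.6 z 407.9
hook x -30 n 20 y 2.4 z 255.7
hook x -20 n 24 y 1.9 z 246.8
hook x -10 n 14 y 3.0 z 243.6
hook x 0 n 11 y 2.6 z 242.6
hook x 10 n 7 y 3.2 z 248.4
hook x 20 n 9 y 2.5 z 255.0
hook x 30 n 9 y 2.3 z 256.8
hook x 40 n 6 y 2.4 z 257.2
hook x 50 n 7 y 3.8 z 259.0
hook x 60 n 8 y 3.4 z 258.2
hook x 70 n 1 y 4.2 z 258.3
```

View pics/jc.png

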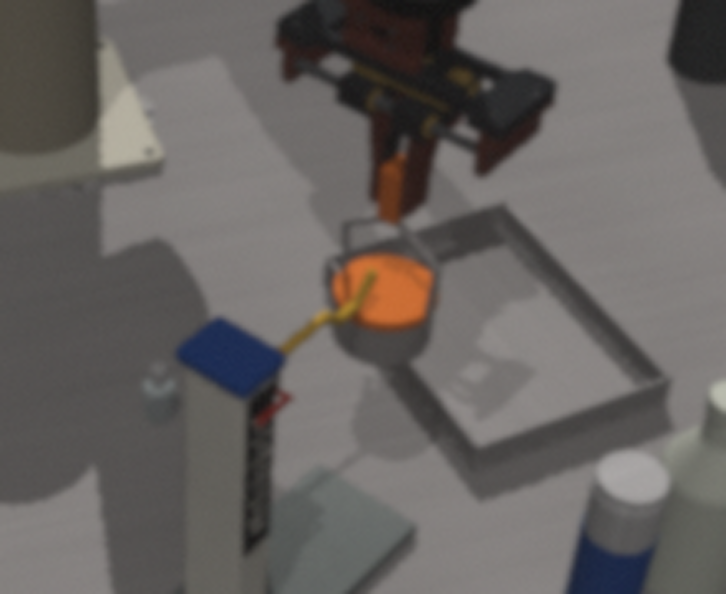

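The hook tip is at crop (373,275), in front of the bail and over the lid. The pot drifted about 5 mm sideways, so I'll correct that before going further in.

>>> move_arm(deltas=[[0,4,1,0,0,-0.003],[0,2,0,0,0,0],[0,0,0,0,0,0]])

```text
t: 10.13
ee_pos: [567.6, 151.2, 265.4]
orientation: [-1.514, -2.751, -0.001]
ft_force: [-0.1, 0.1, -2.2]
width: 16.0
```

```bash
python3 g.py 599 99.5 265 0.566
```

```text
t 10.13 pos [567.6 151.2 265.4] width 16.0 F [-0.12  0.06 -2.19]
shift tool [-60.4  -1.1   0.3] turn [-0.    -0.002 -0.001]
```

>>> move_arm(deltas=[[-8,0,0,0,0,0],[-10,1,0,0,0,0],[-10,1,0,0,0,0],[-8,0,0,0,0,0],[0,0,0,0,0,0]])

```text
t: 10.55
ee_pos: [590.6, 120.4, 265.3]
orientation: [-1.509, -2.754, -0.001]
ft_force: [0.7, -1.1, -2.5]
width: 16.0
```

```bash
python3 g.py 599 99.5 265 0.566
```

```text
t 10.55 pos [590.6 120.4 265.3] width 16.0 F [ 0.72 -1.14 -2.52]
shift tool [-22.2  -4.2   0.3] turn [-0.    -0.001  0.002]
```

>>> move_arm(deltas=[[-8,-2,0,0,0,0],[-8,-2,0,0,0,0],[-5,0,0,0,0,0],[0,0,0,0,0,0],[0,0,0,0,0,0]])

```text
t: 10.97
ee_pos: [599.5, 97.0, 265.0]
orientation: [-1.511, -2.752, -0.0]
ft_force: [-0.5, -0.5, -2.7]
width: 15.9
```

```bash
python3 g.py 599 99.5 265 0.566; python3 - <<'E'
from h import *
o=grab("k")
f=o["scene"]["frame"][110:250,270:430];cv2.imwrite("pics/kc.png",cv2.resize(f,None,fx=4.2,fy=4.2,interpolation=cv2.INTER_CUBIC)[...,::-1])
E
python3 rel.py k
```

```text
t 10.97 pos [599.5  97.  265. ] width 15.9 F [-0.48 -0.55 -2.69]
shift tool [ 2.4  0.9 -0. ] turn [-0.001 -0.002  0.   ]
tab [608.9  88.3 320.3] z 292.0 346.0 stand xy 14.8 2.3 n 141
tab [574.5  84.4 221.1] z 217.0 258.0 stand xy -0.4 -28.8 n 49
lid z 221.1 ell [612.   97.4] [57.4 80. ] stand xy 8.8 9.8
hook x -30 n 9 y 2.1 z 259.5
hook x -20 n 32 y 25.9 z 405.2
hook x -10 n 14 y 2.2 z 241.5
hook x 0 n 14 y 1.6 z 242.7
hook x 10 n 7 y 3.0 z 248.3
hook x 20 n 15 y 1.3 z 256.0
hook x 30 n 13 y 2.7 z 255.8
hook x 40 n 10 y 1.8 z 256.9
hook x 50 n 15 y 3.1 z 257.8
hook x 60 n 11 y 2.5 z 257.5
```

View pics/kc.png

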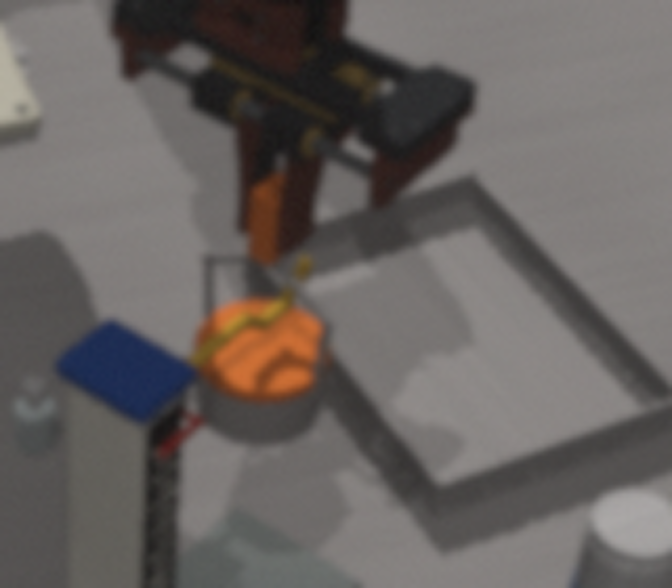

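```bash
python3 - <<'E'
from h import *
u0=np.array([.537,-.844]);S=np.array([599.,99.5]);v0=np.array([.844,.537])
for tag,T in(("i",(536.7,198.6,266.7)),("j",(563.5,146.5,266.6)),("k",(599.5,97.,265.))):
    d=load(tag,"scene");M=np.linalg.inv(d["cam_to_world"]);T=np.array(T)
    def pr(p):
        c=M@np.r_[p,1];return np.array([d["fx"]*c[0]/c[2]+d["cx"],d["fy"]*c[1]/c[2]+d["cy"]])
    im=cv2.resize(d["frame"][110:250,270:430],None,fx=4.2,fy=4.2,interpolation=cv2.INTER_CUBIC)[...,::-1].copy()
    b=T[2]-88
    ex=lambda x,y,z:pr(np.r_[T[:2]+x*u0+y*v0,b+z])
    a=np.linspace(0,2*np.pi,24)
    L=[(ex(37.5*np.cos(t),37.5*np.sin(t),45),(255,0,0)) for t in a]
    L+=[(ex(x,y,z),(0,255,0)) for x in(-11,11) for y in(-8,8) for z in(112,)]+[(ex(0,40,85),(255,255,0)),(ex(0,-40,85),(255,255,0)),(ex(0,0,110),(255,255,0))]
    L+=[(pr(np.r_[S+x*u0,z]),(255,0,255)) for x,z in((-28,263),(-10,245),(10,245),(26,259),(60,259))]
    for p,c in L: cv2.circle(im,tuple(int(round(k)) for k in (p-[270,110]+.5)*4.2),3,c,1)
    cv2.imwrite(f"pics/ov_{tag}.png",im)
E
```

```text
(no output)
```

View pics/ov_k.png

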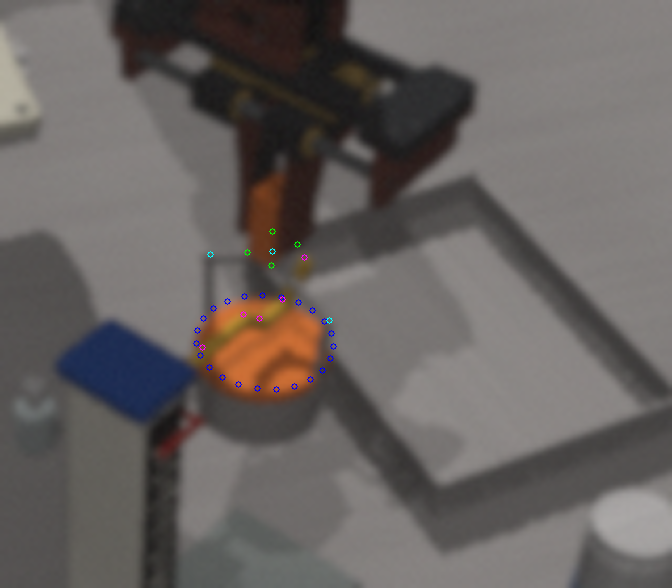

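The overlay puts the pot about 3 mm further along +x than reported, relative to the hook. I'll back off by 5 mm, which centres it in the ±10 mm trough, then take a force reference and lower slowly.

>>> move_arm(deltas=[[3,0,0,0,0,0],[2,0,3,0,0,0],[0,0,3,0,0,0],[0,0,3,0,0,0],[0,0,0,0,0,0]])

```text
t: 11.48
ee_pos: [595.8, 103.5, 255.2]
orientation: [-1.508, -2.754, -0.001]
ft_force: [0.0, 0.8, -3.3]
width: 15.8
```

```bash
python3 g.py 597.5 102 226 0.566; python3 f.py 16
```

```text
t 11.48 pos [595.8 103.5 255.2] width 15.8 F [ 0.04  0.78 -3.27]
shift tool [-2.2  0.7 29.2] turn [-0.001 -0.002  0.003]
F [ 0.078 -0.147 -2.464] sd [0.41 0.38 0.45] M [-0.007 -0.108 -0.005]
t 12.28 pos [596.37 103.21 256.13] w 15.67 rv [-1.5094e+00 -2.7541e+00 -1.9000e-03]
```

The held weight is about −2.45 N on Fz. First contact should come at reported z ≈ 226. Down to just above that, then 2 mm rows.

>>> move_arm(deltas=[[-1,0,6,0,0,0],[0,0,7,0,0,0],[0,0,6,0,0,0],[0,0,3,0,0,0],[0,0,1,0,0,0]])

```text
t: 12.7
ee_pos: [596.9, 102.3, 230.5]
orientation: [-1.509, -2.754, -0.002]
ft_force: [-0.2, -0.9, -2.1]
width: 16.2
```

```bash
python3 g.py 597.5 102 226 0.566
```

```text
t 12.7 pos [596.9 102.3 230.5] width 16.2 F [-0.17 -0.91 -2.11]
shift tool [-0.6  0.4  4.5] turn [ 0.001 -0.001  0.002]
```

>>> move_arm(deltas=[[0,0,1,0,0,0],[0,0,1.5,0,0,0],[0,0,2,0,0,0],[0,0,2,0,0,0],[0,0,2,0,0,0]])

```text
t: 13.12
ee_pos: [597.0, 102.3, 221.1]
orientation: [-1.51, -2.754, -0.002]
ft_force: [0.3, -0.3, -2.0]
width: 15.3
```

>>> move_arm(deltas=[[0,0,2,0,0,0],[0,0,2,0,0,0],[0,0,2,0,0,0],[0,0,2,0,0,0],[0,0,2,0,0,0]])

```text
t: 13.53
ee_pos: [597.4, 102.5, 210.8]
orientation: [-1.51, -2.755, -0.003]
ft_force: [-0.5, 0.1, -1.7]
width: 16.3
```

```bash
python3 f.py 8; python3 - <<'E'
from h import *
o=grab("l")
f=o["scene"]["frame"][110:250,270:430];cv2.imwrite("pics/lc.png",cv2.resize(f,None,fx=4.2,fy=4.2,interpolation=cv2.INTER_CUBIC)[...,::-1])
E
python3 rel.py l
```

```text
F [-0.163  0.102 -1.535] sd [0.46 0.39 0.22] M [-0.025 -0.076 -0.005]
t 13.93 pos [597.43 102.48 211.06] w 15.65 rv [-1.5099 -2.7549 -0.0031]
tab [606.   94.3 268.2] z 235.0 296.0 stand xy 8.2 3.1 n 130
lid z 167.0 ell [602.1  99.3] [71.7 78.2] stand xy 1.8 2.5
hook x -30 n 5 y 31.9 z 353.2
hook x -20 n 13 y 29.8 z 353.9
hook x 0 n 4 y 2.0 z 226.9
hook x 10 n 7 y 3.7 z 231.7
hook x 20 n 10 y 2.7 z 240.1
hook x 30 n 10 y 1.6 z 241.4
hook x 40 n 11 y 2.9 z 241.2
hook x 50 n 10 y 3.8 z 241.3
hook x 60 n 6 y 2.6 z 240.6
```

View pics/lc.png

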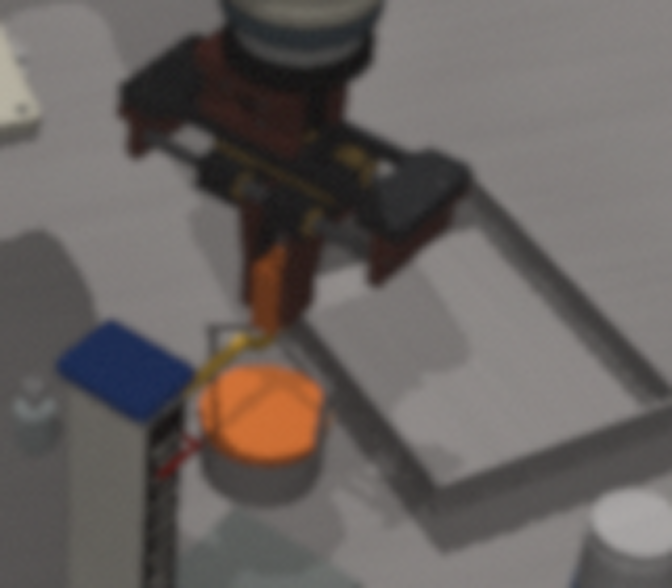

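The bail sits in the saddle and the hook has sunk about 16 mm, with the pot upright. Fz is now −1.54 N, so about 25 mm of lowering remains. Continuing slowly.

>>> move_arm(deltas=[[0,0,1,0,0,0],[0,0,2,0,0,0],[0,0,2,0,0,0],[0,0,2,0,0,0],[0,0,2,0,0,0]])

```text
t: 14.45
ee_pos: [597.6, 102.5, 201.8]
orientation: [1.51, 2.755, 0.004]
ft_force: [-1.1, 0.8, -0.5]
width: 16.0
```

>>> move_arm(deltas=[[0,0,2,0,0,0],[0,0,2,0,0,0],[0,0,2,0,0,0],[0,0,2,0,0,0],[0,0,2,0,0,0]])

```text
t: 14.87
ee_pos: [597.5, 102.5, 190.7]
orientation: [1.51, 2.755, 0.003]
ft_force: [-1.4, 0.3, 0.0]
width: 15.6
```

```bash
python3 f.py 24
```

```text
F [-0.694 -0.069 -0.178] sd [0.58 0.52 0.45] M [-0.037  0.026 -0.004]
t 16.07 pos [597.55 102.49 190.85] w 15.87 rv [1.5098 2.7547 0.0035]
```

Fz is −0.18 N, and Fx ≈ −0.7 N shows a small sideways load. Both that load and the lid position (y ≈ +2.5 mm) say the pot is about 2 mm off the hook's centre line. Easing it over and lowering slightly.

>>> move_arm(deltas=[[0,-0.7,0.5,0,0,0],[0,-0.7,0.5,0,0,0],[0,-0.7,0.5,0,0,0],[0,0,0,0,0,0],[0,0,0,0,0,0]])

```text
t: 16.48
ee_pos: [597.5, 102.4, 190.0]
orientation: [1.508, 2.752, 0.01]
ft_force: [0.5, 1.2, 0.2]
width: 16.1
```

```bash
python3 f.py 24
```

```text
F [ 0.32  0.94 -0.03] sd [0.43 0.54 0.37] M [ 0.16  -0.171 -0.002]
t 17.68 pos [597.49 102.41 190.  ] w 15.8 rv [1.5086 2.7522 0.0095]
```

>>> move_arm(deltas=[[0.4,0.7,0.5,0,0,0],[0,0,0.5,0,0,0],[0,0,0,0,0,0],[0,0,0,0,0,0]])

```text
t: 18.02
ee_pos: [597.6, 102.6, 188.7]
orientation: [1.509, 2.752, 0.008]
ft_force: [-0.1, 0.6, -0.2]
width: 15.8
```

```bash
python3 g.py 597.5 102 187 0.566; python3 f.py 24;python3 - <<'E'
from h import *
o=grab("m")
f=o["scene"]["frame"][110:250,270:430];cv2.imwrite("pics/mc.png",cv2.resize(f,None,fx=4.2,fy=4.2,interpolation=cv2.INTER_CUBIC)[...,::-1])
E
python3 rel.py m
```

```text
t 18.02 pos [597.6 102.6 188.7] width 15.8 F [-0.12  0.57 -0.22]
shift tool [-0.5 -0.4  1.7] turn [0.006 0.    0.002]
F [0.309 0.278 0.168] sd [0.52 0.39 0.55] M [ 0.055 -0.118 -0.   ]
t 19.22 pos [597.58 102.59 188.75] w 15.82 rv [1.5086 2.7524 0.0075]
tab [606.   94.  245.7] z 216.0 275.0 stand xy 8.4 3.0 n 130
lid z 144.7 ell [601.8  98.7] [69.  78.7] stand xy 2.2 2.0
hook x -30 n 2 y 27.9 z 327.7
hook x -20 n 14 y 29.9 z 331.6
hook x 0 n 7 y 1.7 z 205.9
hook x 10 n 7 y 4.0 z 210.5
hook x 20 n 10 y 3.6 z 218.5
hook x 30 n 10 y 2.1 z 219.3
hook x 40 n 11 y 2.5 z 219.6
hook x 50 n 11 y 2.4 z 218.3
hook x 60 n 11 y 1.5 z 219.4
hook x 70 n 6 y 2.9 z 219.3
```

View pics/mc.png

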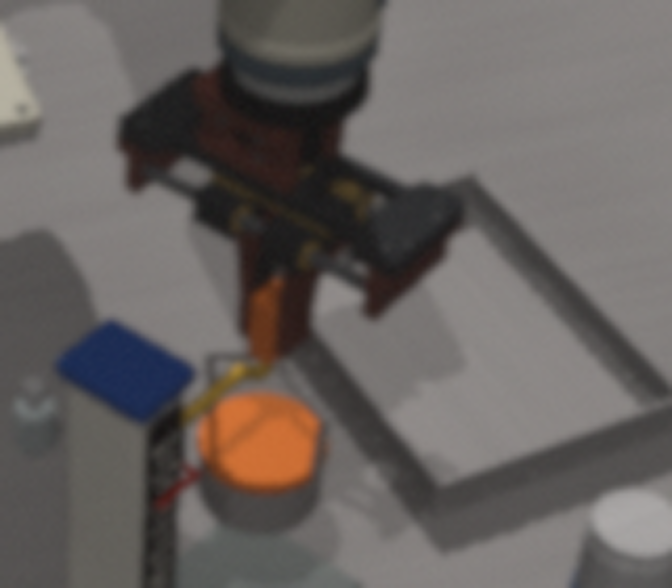

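The hook has sunk about 38 mm, and Fz is balanced at zero within about 0.1 N, consistently over several levels. The sideways load is small and the pot is upright. Letting go.

>>> move_arm(deltas=[[0,0,0,0,0,0],[0,0,0,0,0,0],[0,0,0,0,0,0],[0,0,0,0,0,0]], hand=0.2)

```text
t: 19.65
ee_pos: [597.4, 102.3, 188.6]
orientation: [1.509, 2.753, 0.007]
ft_force: [-0.4, 0.5, 0.6]
width: 34.4
```

```bash
python3 f.py 6;python3 - <<'E'
from h import *
o=grab("n")
f=o["scene"]["frame"][110:250,270:430];cv2.imwrite("pics/nc.png",cv2.resize(f,None,fx=4.2,fy=4.2,interpolation=cv2.INTER_CUBIC)[...,::-1])
E
python3 rel.py n
```

```text
F [-0.039 -0.112  0.11 ] sd [0.51 0.18 0.36] M [-0.027 -0.123  0.024]
t 19.95 pos [597.44 102.39 188.65] w 35.1 rv [1.5086 2.7525 0.0068]
tab [606.5  98.4 247.5] z 215.0 283.0 stand xy 4.9 5.8 n 171
lid z 147.0 ell [601.3  98.2] [69.7 79.2] stand xy 2.3 1.2
hook x -30 n 1 y 31.1 z 333.4
hook x -20 n 28 y 35.0 z 332.3
hook x 0 n 4 y 2.6 z 208.8
hook x 10 n 6 y 3.7 z 212.3
hook x 20 n 9 y 3.2 z 219.7
hook x 30 n 8 y 2.4 z 220.6
hook x 40 n 13 y 1.8 z 221.1
hook x 50 n 10 y 3.6 z 220.8
hook x 60 n 11 y 2.8 z 221.1
hook x 70 n 7 y 0.8 z 221.8
```

View pics/nc.png

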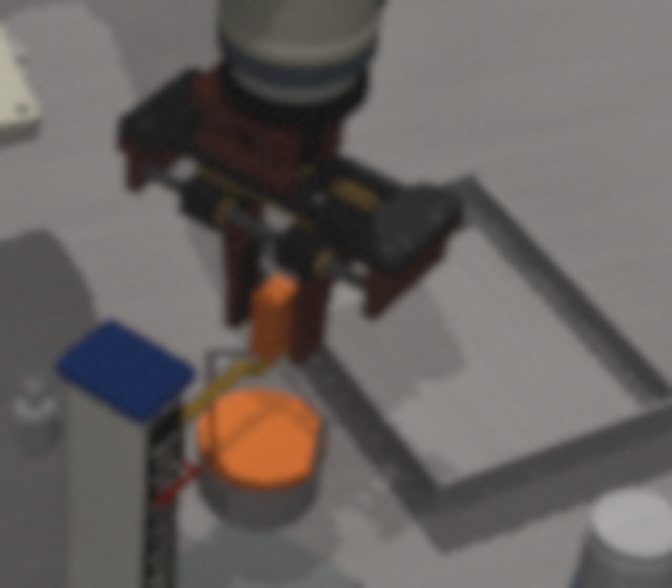

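The pot hangs and the hook rose only about 2 mm. The tab (crop 272,320) looks close to the right finger at (308,330). I'll open wider to be sure nothing touches, then wait.

>>> move_arm(deltas=[[0,0,0,0,0,0],[0,0,0,0,0,0],[0,0,0,0,0,0],[0,0,0,0,0,0],[0,0,0,0,0,0]], hand=-0.4)

```text
t: 20.47
ee_pos: [597.4, 102.4, 188.7]
orientation: [1.509, 2.753, 0.007]
ft_force: [-0.3, 0.2, -0.1]
width: 61.0
```

```bash
python3 f.py 10;python3 - <<'E'
from h import *
o=grab("o")
f=o["scene"]["frame"][110:250,270:430];cv2.imwrite("pics/oc.png",cv2.resize(f,None,fx=4.2,fy=4.2,interpolation=cv2.INTER_CUBIC)[...,::-1])
E
python3 rel.py o
```

```text
F [-0.066 -0.168  0.288] sd [0.49 0.46 0.48] M [-0.021 -0.108 -0.02 ]
t 20.97 pos [597.43 102.41 188.67] w 61.41 rv [1.5086 2.7526 0.0068]
tab [606.1  98.2 244.9] z 214.0 261.0 stand xy 4.9 5.3 n 154
lid z 147.0 ell [601.5  98.2] [69.6 79.7] stand xy 2.4 1.4
hook x -30 n 13 y 3.6 z 224.5
hook x -20 n 32 y 37.0 z 332.9
hook x 0 n 6 y 1.9 z 206.7
hook x 10 n 6 y 3.3 z 214.6
hook x 20 n 8 y 3.2 z 220.0
hook x 30 n 7 y 2.7 z 221.9
hook x 40 n 14 y 1.6 z 220.6
hook x 50 n 9 y 2.9 z 219.1
hook x 60 n 12 y 1.9 z 220.7
hook x 70 n 6 y 1.0 z 220.8
```

View pics/oc.png

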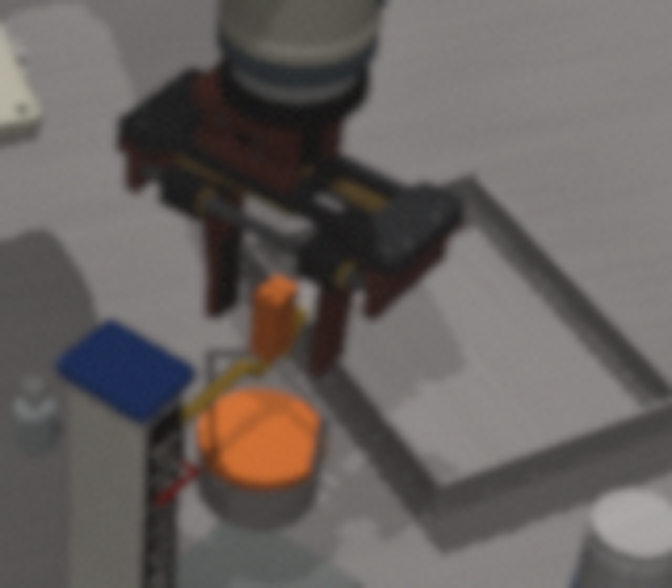

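The pot hangs freely with visible gaps to both fingers, and hook and lid heights match the previous picture. I'll wait longer and check that it is still.

```bash
python3 f.py 26; python3 - <<'E'
from h import *
o=grab("p")
a=load("o","scene")["frame"][190:240,310:350].astype(int);b=o["scene"]["frame"][190:240,310:350].astype(int);print("diff",abs(a-b).mean(),abs(a-b).max())
E
python3 rel.py p | head -4
```

```text
F [-0.023  0.069 -0.047] sd [0.46 0.46 0.52] M [-0.029 -0.112  0.002]
t 22.37 pos [597.43 102.38 188.66] w 61.58 rv [1.5086 2.7525 0.0068]
diff 0.804 5
tab [605.9  97.8 244.7] z 215.0 262.0 stand xy 5.1 4.9 n 153
lid z 147.0 ell [601.4  98.2] [69.7 79.4] stand xy 2.3 1.3
hook x -30 n 12 y 2.5 z 222.0
hook x -20 n 38 y 36.1 z 333.0
```

Still hanging, still motionless: more than 2 s free. Now I'll re-centre slightly and regrip gently, in stages.

>>> move_arm(deltas=[[0,1.5,-2,0,0,0],[0,0,0,0,0,0],[0,0,0,0,0,0],[0,0,0,0,0,0]], hand=0.45)

```text
t: 22.8
ee_pos: [598.9, 103.3, 191.0]
orientation: [1.508, 2.752, 0.007]
ft_force: [-0.6, 0.2, -0.9]
width: 38.3
```

```bash
python3 f.py 2; python3 - <<'E'
from h import *
o=grab("q")
f=o["scene"]["frame"][160:220,300:360];cv2.imwrite("pics/qc.png",cv2.resize(f,None,fx=9,fy=9,interpolation=cv2.INTER_CUBIC)[...,::-1])
E
python3 rel.py q | head -4
```

```text
F [ 0.425 -0.385  0.014] sd [0.56 0.17 0.31] M [-0.021 -0.096 -0.039]
t 22.9 pos [598.86 103.27 190.93] w 30.49 rv [1.5085 2.7525 0.0068]
tab [606.6  97.8 247.3] z 217.0 280.0 stand xy 5.5 5.5 n 171
lid z 146.8 ell [601.4  98.7] [70.1 79.3] stand xy 2.0 1.6
hook x -30 n 3 y 36.4 z 333.5
hook x -20 n 23 y 34.4 z 334.4
```

View pics/qc.png

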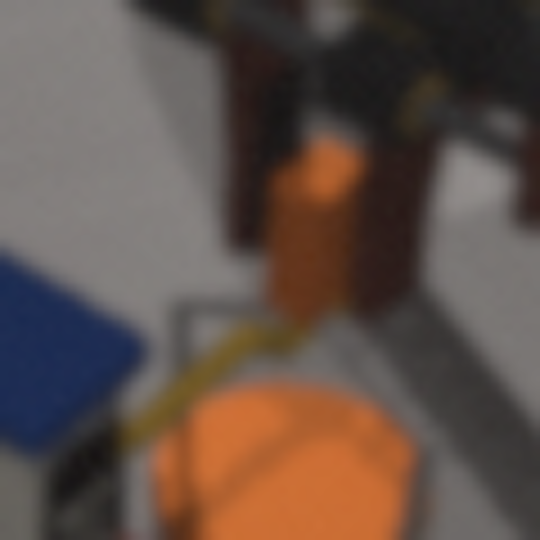

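The tab at crop (315,235) is between the fingers, close to centred. Closing.

>>> move_arm(deltas=[[0,0,0,0,0,0],[0,0,0,0,0,0],[0,0,0,0,0,0]], hand=0.6)

```text
t: 23.25
ee_pos: [598.6, 103.2, 190.7]
orientation: [1.509, 2.753, 0.006]
ft_force: [0.1, -0.8, -0.1]
width: 17.7
```

>>> move_arm(deltas=[[0,0,0,0,0,0],[0,0,0,0,0,0],[0,0,0,0,0,0],[0,0,0,0,0,0]], hand=1)

```text
t: 23.58
ee_pos: [597.6, 102.7, 190.3]
orientation: [1.51, 2.754, 0.004]
ft_force: [-1.4, -0.1, 0.8]
width: 15.7
```

```bash
python3 f.py 6; python3 - <<'E'
from h import *
o=grab("r")
f=o["scene"]["frame"][110:250,270:430];cv2.imwrite("pics/rc.png",cv2.resize(f,None,fx=4.2,fy=4.2,interpolation=cv2.INTER_CUBIC)[...,::-1])
E
python3 rel.py r
```

```text
F [-0.391 -0.473  0.276] sd [0.42 0.35 0.26] M [-0.124  0.019  0.008]
t 23.88 pos [597.65 102.67 190.32] w 15.72 rv [1.5094 2.7541 0.0035]
tab [606.5  94.2 247.4] z 213.0 278.0 stand xy 8.5 3.4 n 131
lid z 146.5 ell [602.2  98.7] [69.8 79.3] stand xy 2.3 2.3
hook x -30 n 1 y 33.8 z 332.0
hook x -20 n 16 y 30.5 z 334.2
hook x 0 n 5 y 2.4 z 206.5
hook x 10 n 5 y 3.6 z 212.2
hook x 20 n 11 y 2.1 z 219.5
hook x 30 n 10 y 2.3 z 220.8
hook x 40 n 11 y 2.4 z 220.8
hook x 50 n 11 y 2.9 z 218.7
hook x 60 n 9 y 1.9 z 221.3
hook x 70 n 6 y 1.7 z 219.9
```

View pics/rc.png

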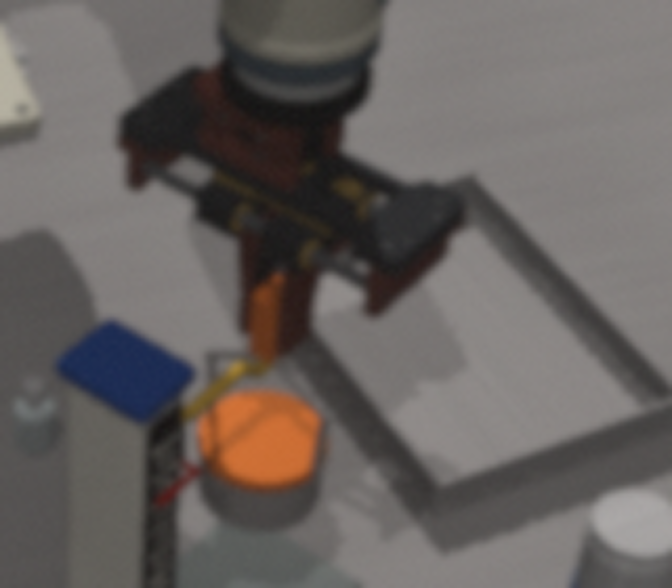

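Regripped, opening 15.7 mm, hook unmoved. Lifting slowly at 2 mm per row so the hook follows.

>>> move_arm(deltas=[[0,0,-1,0,0,0],[0,0,-1.5,0,0,0],[0,0,-2,0,0,0],[0,0,-2,0,0,0],[0,0,-2,0,0,0]])

```text
t: 24.4
ee_pos: [597.6, 102.6, 199.2]
orientation: [1.509, 2.754, 0.003]
ft_force: [-0.7, -1.5, -0.9]
width: 15.8
```

>>> move_arm(deltas=[[0,0,-2,0,0,0],[0,0,-2,0,0,0],[0,0,-2,0,0,0],[0,0,-2,0,0,0],[0,0,-2,0,0,0]])

```text
t: 24.82
ee_pos: [597.6, 102.7, 210.4]
orientation: [1.509, 2.754, 0.003]
ft_force: [0.0, -0.6, -1.5]
width: 16.1
```

>>> move_arm(deltas=[[0,0,-2,0,0,0],[0,0,-2,0,0,0],[0,0,-2,0,0,0],[0,0,-2,0,0,0],[0,0,-2,0,0,0]])

```text
t: 25.23
ee_pos: [597.5, 102.7, 221.1]
orientation: [1.51, 2.754, 0.003]
ft_force: [0.4, 0.3, -3.0]
width: 16.2
```

>>> move_arm(deltas=[[0,0,-2,0,0,0],[0,0,-2,0,0,0],[0,0,-1.5,0,0,0],[0,0,-1.5,0,0,0],[0,0,-1.5,0,0,0]])

```text
t: 25.65
ee_pos: [597.2, 102.8, 230.3]
orientation: [1.51, 2.755, 0.003]
ft_force: [0.0, -0.2, -2.8]
width: 15.9
```

>>> move_arm(deltas=[[0,0,-2,0,0,0],[0,0,-3,0,0,0],[0,0,-4,0,0,0],[0,0,-5,0,0,0],[0,0,-5,0,0,0]])

```text
t: 26.07
ee_pos: [596.5, 102.8, 250.0]
orientation: [-1.509, -2.753, -0.001]
ft_force: [0.3, 0.7, -2.4]
width: 15.9
```

>>> move_arm(deltas=[[0,0,-5,0,0,0],[0,0,-4,0,0,0],[0,0,-3,0,0,0],[0,0,0,0,0,0],[0,0,0,0,0,0]])

```text
t: 26.48
ee_pos: [597.5, 102.9, 265.7]
orientation: [1.509, 2.754, 0.005]
ft_force: [0.2, 0.6, -2.8]
width: 15.8
```

```bash
python3 g.py 534 202 264 0.566; python3 - <<'E'
from h import *
o=grab("s")
f=o["scene"]["frame"][110:250,270:430];cv2.imwrite("pics/sc.png",cv2.resize(f,None,fx=4.2,fy=4.2,interpolation=cv2.INTER_CUBIC)[...,::-1])
E
python3 rel.py s
```

```text
t 26.48 pos [597.5 102.9 265.7] width 15.8 F [ 0.22  0.56 -2.82]
shift tool [117.7  -0.2   1.8] turn [ 0.003 -0.001  0.002]
tab [606.4  94.  320.8] z 293.0 349.0 stand xy 8.7 3.3 n 143
tab [571.9  93.6 221.7] z 216.0 257.0 stand xy -9.6 -26.1 n 59
lid z 221.9 ell [608.3 101.8] [57.8 79.2] stand xy 3.1 9.1
hook x -30 n 7 y 1.4 z 261.1
hook x -20 n 34 y 5.2 z 252.5
hook x -10 n 12 y 2.5 z 242.8
hook x 0 n 14 y 1.8 z 243.0
hook x 10 n 11 y 2.2 z 250.0
hook x 20 n 11 y 3.6 z 255.7
hook x 30 n 13 y 2.7 z 256.4
hook x 40 n 13 y 1.8 z 256.2
hook x 50 n 12 y 1.9 z 256.7
hook x 60 n 7 y 2.5 z 255.6
```

View pics/sc.png

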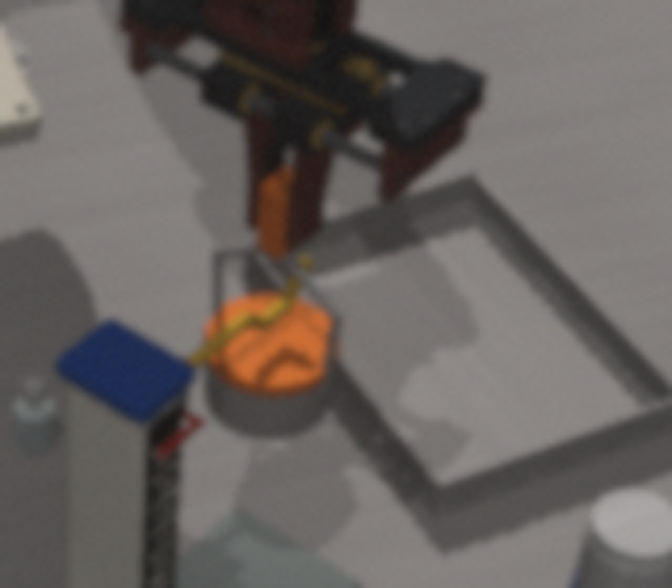

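The hook is back at the top (rod at 256) and the pot hangs clear with the tip at crop (303,262) below the bail peak. Backing out level along tool +x.

>>> move_arm(deltas=[[6,0,0,0.003,0,0],[10,0,0,0,0,0],[10,0,0,0,0,0],[10,0,0,0,0,0],[5,0,0,0,0,0]])

```text
t: 27.0
ee_pos: [572.7, 140.0, 264.1]
orientation: [-1.511, -2.751, 0.002]
ft_force: [-0.5, -0.3, -2.6]
width: 15.8
```

```bash
python3 g.py 534 202 264 0.566
```

```text
t 27.0 pos [572.7 140.  264.1] width 15.8 F [-0.45 -0.26 -2.59]
shift tool [73.1  0.6  0.2] turn [-0.003 -0.002  0.   ]
```

>>> move_arm(deltas=[[12,0,0,0,0,0],[16,0,0,0,0,0],[18,0,0,0,0,0],[16,0,0,0,0,0],[10,0,0,0,0,0]])

```text
t: 27.42
ee_pos: [529.9, 206.3, 264.1]
orientation: [-1.51, -2.751, 0.002]
ft_force: [-1.1, -0.7, -2.1]
width: 16.1
```

```bash
python3 g.py 430 311 264 0.566
```

```text
t 27.42 pos [529.9 206.3 264.1] width 16.1 F [-1.06 -0.68 -2.13]
shift tool [142.  -28.    0.5] turn [-0.003 -0.002  0.001]
```

>>> move_arm(deltas=[[25,-5,0,0,0,0],[32,-7,0,0,0,0],[32,-7,0,0,0,0],[32,-6,0,0,0,0],[15,-3,0,0,0,0]])

```text
t: 27.83
ee_pos: [428.5, 311.3, 264.7]
orientation: [-1.513, -2.751, 0.0]
ft_force: [-0.2, 1.0, -2.6]
width: 16.0
```

>>> move_arm(deltas=[[5,0,10,-0.003,-0.002,0],[0,0,25,0,0,0],[0,0,30,0,0,0],[0,0,30,0,0,0],[0,0,25,0,0,0]])

```text
t: 28.25
ee_pos: [427.4, 323.3, 146.3]
orientation: [1.497, 2.75, 0.028]
ft_force: [0.6, -0.3, -2.0]
width: 15.9
```

```bash
python3 g.py 430 311 92 0.566;python3 - <<'E'
from h import *
o=grab("t")
f=o["scene"]["frame"][80:250,280:450];cv2.imwrite("pics/tc.png",cv2.resize(f,None,fx=3.5,fy=3.5,interpolation=cv2.INTER_CUBIC)[...,::-1])
E
```

```text
t 28.25 pos [427.4 323.3 146.3] width 15.9 F [ 0.64 -0.26 -1.95]
shift tool [-11.7  -5.6  54.2] turn [0.02  0.    0.008]
```

View pics/tc.png

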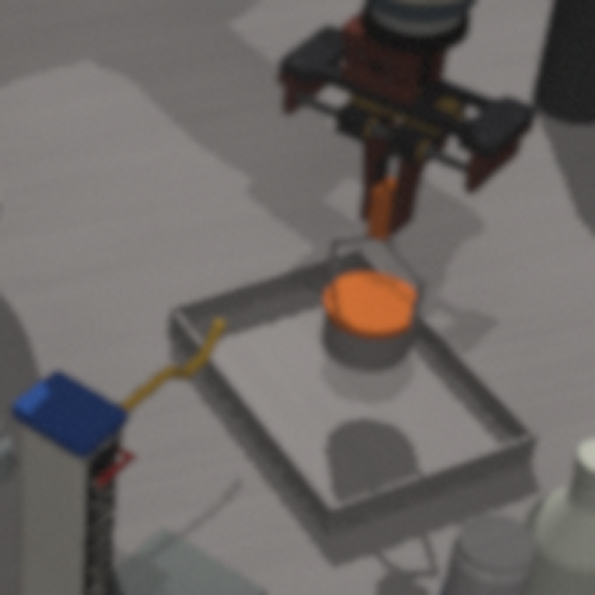

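The pot is over the tray at crop (370,315), above the floor and clear of the walls. Centring and levelling, then down.

>>> move_arm(deltas=[[-6,-3,8,0.018,0,0.008],[-5,-3,12,0,0,0],[0,0,12,0,0,0],[0,0,10,0,0,0],[0,0,0,0,0,0]])

```text
t: 28.77
ee_pos: [429.9, 308.7, 103.0]
orientation: [-1.517, -2.751, 0.005]
ft_force: [-0.3, 1.3, -2.7]
width: 16.1
```

```bash
python3 g.py 430 311 92 0.566
```

```text
t 28.77 pos [429.9 308.7 103. ] width 16.1 F [-0.27  1.34 -2.69]
shift tool [ 1.9  1.3 11. ] turn [-0.003  0.001 -0.003]
```

>>> move_arm(deltas=[[0,0,3,-0.003,0,0],[0,0,3,0,0,0],[0,0,1,0,0,0],[0,0,1,0,0,0],[0,0,0,0,0,0]])

```text
t: 29.18
ee_pos: [431.7, 309.9, 96.1]
orientation: [1.516, 2.748, 0.005]
ft_force: [0.8, -0.1, -2.0]
width: 15.9
```

```bash
python3 g.py 430 311 92 0.566; python3 f.py 5
```

```text
t 29.18 pos [431.7 309.9  96.1] width 15.9 F [ 0.8  -0.13 -2.05]
shift tool [ 1.8 -0.9  4.1] turn [ 0.004  0.001 -0.003]
F [ 0.186  0.025 -2.326] sd [0.42 0.3  0.49] M [-0.022 -0.099 -0.011]
t 29.43 pos [431.73 309.87  96.16] w 16.06 rv [1.5165 2.7482 0.0047]
```

>>> move_arm(deltas=[[0,0,1,0,0,0],[0,0,1,0,0,0],[0,0,1,0,0,0],[0,0,0,0,0,0]])

```text
t: 29.77
ee_pos: [431.8, 310.0, 93.2]
orientation: [1.516, 2.748, 0.006]
ft_force: [-0.6, 0.8, -2.7]
width: 16.0
```

```bash
python3 f.py 6
```

```text
F [-0.219 -0.044 -2.421] sd [0.4  0.39 0.4 ] M [-0.024 -0.103  0.004]
t 30.07 pos [432.01 310.07  93.42] w 15.9 rv [1.5162 2.7479 0.006 ]
```

>>> move_arm(deltas=[[0,0,1,0.003,0,0],[0,0,1,0.002,0,0],[0,0,0,0,0,0]])

```text
t: 30.32
ee_pos: [432.3, 310.2, 91.7]
orientation: [1.517, 2.75, -0.001]
ft_force: [-0.2, -0.3, -0.2]
width: 15.8
```

```bash
python3 f.py 6
```

```text
F [ 0.141 -0.33  -0.979] sd [0.47 0.65 0.3 ] M [-0.051 -0.176 -0.004]
t 30.62 pos [432.24 310.17  91.66] w 15.82 rv [ 1.5170e+00  2.7499e+00 -4.0000e-04]
```

Contact with the tray floor at z ≈ 92, as predicted. A touch lower, then release.

>>> move_arm(deltas=[[0,0,1,0,0,0],[0,0,0,0,0,0]])

```text
t: 30.78
ee_pos: [432.5, 310.2, 91.9]
orientation: [1.517, 2.75, 0.0]
ft_force: [0.4, 0.1, -2.7]
width: 15.9
```

>>> move_arm(deltas=[[0,0,0,0,0,0],[0,0,0,0,0,0],[0,0,0,0,0,0],[0,0,0,0,0,0],[0,0,0,0,0,0]], hand=-0.2)

```text
t: 31.2
ee_pos: [432.9, 310.6, 92.2]
orientation: [1.517, 2.749, 0.002]
ft_force: [-0.4, -0.0, 0.7]
width: 45.0
```

```bash
python3 f.py 3;python3 - <<'E'
from h import *
o=grab("u")
f=o["scene"]["frame"][80:250,280:450];cv2.imwrite("pics/uc.png",cv2.resize(f,None,fx=3.5,fy=3.5,interpolation=cv2.INTER_CUBIC)[...,::-1])
E
```

```text
F [ 0.245 -0.024  0.35 ] sd [0.37 0.3  0.23] M [-0.021 -0.105  0.016]
t 31.35 pos [432.88 310.61  92.23] w 52.2 rv [1.5168e+00 2.7492e+00 2.0000e-03]
```

View pics/uc.png

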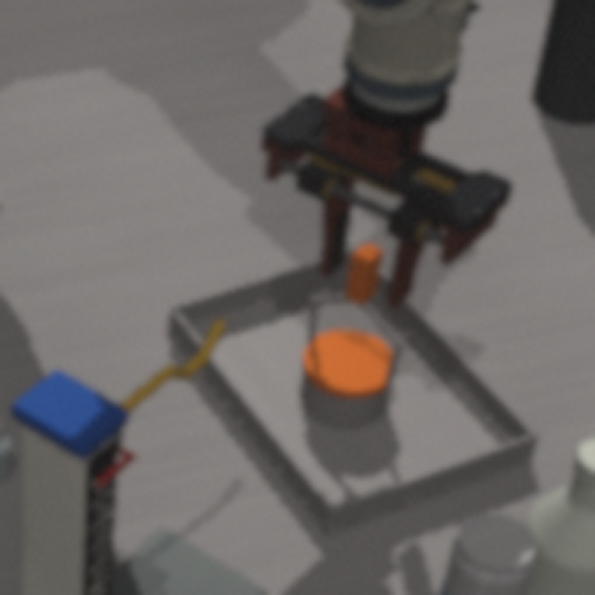

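The pot stands in the tray at crop (347,375), with both fingers clear of the tab. Retreating straight up.

>>> move_arm(deltas=[[0,0,-10,0,0,0],[0,0,-25,0,0,0],[0,0,-35,0,0,0],[0,0,-35,0,0,0],[0,0,-35,0,0,0]])

```text
t: 31.87
ee_pos: [427.6, 307.2, 231.4]
orientation: [-1.515, -2.745, 0.023]
ft_force: [0.4, -0.5, 0.3]
width: 52.7
```

>>> move_arm(deltas=[[0,0,-20,0,0,0],[0,0,0,0,0,0],[0,0,0,0,0,0]])

```text
t: 32.12
ee_pos: [431.3, 309.8, 263.0]
orientation: [1.517, 2.75, -0.001]
ft_force: [-0.4, -0.2, -0.2]
width: 52.5
```

```bash
python3 f.py 6;python3 - <<'E'
from h import *
o=grab("v");d=o["scene"];P=pts(d);H=cv2.cvtColor(d["frame"],cv2.COLOR_RGB2HSV).astype(int)
m=(H[...,0]<15)&(H[...,1]>140)&(H[...,2]>60)&(abs(P[...,0]-430)<120)&(abs(P[...,1]-311)<120)
lid=m&(P[...,2]<65);tab=m&(P[...,2]>115)
print("lid",np.median(P[lid],0).round(1),"tab",np.median(P[tab],0).round(1),P[tab][:,2].max().round())
f=d["frame"]
cv2.imwrite("pics/v.png",f[...,::-1])
E
python3 rel.py v|tail -8
```

```text
F [ 0.159 -0.254 -0.355] sd [0.45 0.5  0.31] M [-0.026 -0.1   -0.007]
t 32.42 pos [430.19 308.97 259.94] w 52.64 rv [-1.5168 -2.7491  0.009 ]
lid [438.8 306.4  47.4] tab [441.2 303.7 146. ] 163.0
hook x -10 n 12 y 2.3 z 242.3
hook x 0 n 10 y 2.2 z 243.3
hook x 10 n 6 y 3.3 z 249.6
hook x 20 n 7 y 2.2 z 255.4
hook x 30 n 6 y 2.5 z 257.0
hook x 40 n 5 y 2.9 z 258.6
hook x 50 n 8 y 2.7 z 257.7
hook x 60 n 7 y 2.2 z 256.5
```

View pics/v.png

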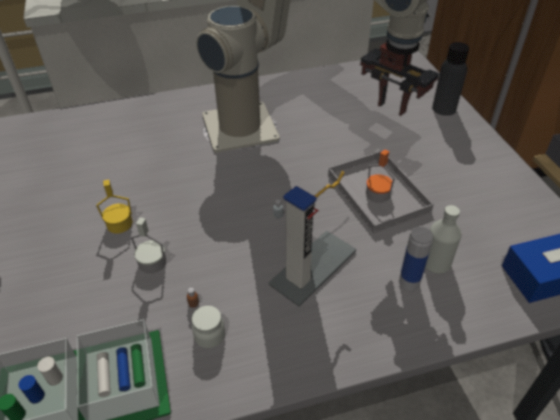

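The pot stands in the tray at (380,185) and the hook is at its upper stop. The other things are where they were: white pot (149,255), jar (208,322), bottle (445,240) and spray can (417,255). Handing in.

```bash
python3 -c "
from workcell import ctrl
print(ctrl.close_job())"
```

```text
the job is handed in; nothing more can be done
None
```

I hung the orange pot on the hook, let it hang untouched for over 2 s, lifted it off slowly and stood it upright in the steel tray. The job was handed in at about 32 s, and it reported no verdict.

- **Hanging:** I lowered the pot until the wrist force balanced at zero within about 0.1 N, then let go. The hook had sunk about 38 mm and rose only about 2 mm on release. Two pictures about 1.4 s apart showed the hanging pot unchanged. The wrist sensor put the weight at roughly 2.3 to 2.6 N.
- **Lifting off:** I regripped and lifted at about 2 mm per row (about 25 mm/s), and the hook was back at its top stop before I backed the pot out.
- **Last checks:** The pot is upright within a few millimetres of the measured tray centre. Its lid reads z ≈ 47 mm against 49 expected on the tray floor. The hook rod is back at its unloaded height, the gripper is clear and the other things look unmoved.
- **What disagreed:**
  - The reported tool height read about 33 mm below the fingertips in both cameras throughout. I worked with that offset, and the contacts with hook and tray floor came where it predicted.
  - The two cameras also differed by about 5 mm in x, so I averaged them.
  - Hook speed was never measured directly; I only kept the moves slow.

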